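# Stack slats crosswise in a cam clamp and close it on the dwell

## Robot

A 6-joint arm with a two-finger parallel gripper is mounted at the origin on the work surface. World frame = base frame: x ahead of the robot, y to its left, z up, the work surface at z = 0. Lengths are in m, angles in rad, forces in N, time in s.
With the tool pointing down it reaches from about 0.25 to 0.8 m from the base axis. Payload 3.9 kg.
Tool frame: the origin (TCP) lies at the very end of the fingers, on their centre line; the grasp point (between the pads) lies 19 mm behind it; z points along the fingers, y is the line along which they close (so a half turn about z gives the same grasp; the last joint's range is limited). The gripper opens to 85 mm and grips with 20 to 120 N. Pads are 22 mm wide; open, the fingers measure 114 mm over their backs; the gripper's body (76 mm by 85 mm) begins 54 mm behind the grasp point. The pads swing forward as they close: fully open they stand 13 mm farther back than shut.
Start: joints at [1.215, 0.26, -0.138, 1.173, 0, 1.571], TCP at [0.183, 0.492, 0.231] pointing down, gripper open.
Joint ranges: [-2.78, 2.78], [-0.83, 1.72], [-1.28, 1.37], [-1.9, 2.12], [-1.57, 1.48], [-3.14, 3.14]. Speed limits (rad/s): [2.57, 2.57, 3.14, 3.14, 3.14, 3.14].

## Interface

Orientations are given as a rotation vector (axis times angle).
In Python, from cell import ctrl, vision, order gives the robot as it stands. The module is installed in compiled form; this text tells all that it offers.
- The arm moves only by the tool jog_arm, never from a script. Its argument "increments" is a list of rows, each an object with "gripper": the finger opening in cm, from 0 to 8.54; "slide": the shift along the tool's x, y, z in cm, a list of three; "roll": the turn about the tool's z in rad. A call has exactly 8 rows; each row shifts and turns the commanded pose from where the row before left it, along the tool's axes as they then stand; what a row does not reach is not made up. A row lasts 1/12 s, in which the tool goes at most 41.7 mm and 7.16 degrees, less where a joint would pass 70% of its speed; a pose out of reach is approached as far as the arm can. A call with a gripper value outside its range is refused whole. The fingers move at their own pace and stop on an object; "force" is the grip in N (left out, the last holds). Time passes only in rows, so rows that do not move let the fingers close, or fill a call up. It gives the time, the measured TCP pose, the force, the opening and the grip force at its end, in the units of the state.
- ctrl.sense(): the state, without advancing time (a new reading comes with each control period).
- vision.snapshot(name): name is "scene" or "side" or "wrist"; returns (picture, depth): 420x560x3 uint8, blue, green, red; 420x560 float32, m along the optical axis (not along the pixel's ray), 0 where there is no reading.
- vision.camera_params(name): a dict with "camera_matrix" (3x3 intrinsics, pixels), "T" (4x4, takes a point from camera to world coordinates). Camera axes: x right, y down, z forward; pixel columns grow to the right and rows downward; lengths in m; the calibration is good to about 2 mm. A picture is of the moment at which its call begins: read the wrist's pose just before it. camera_params takes no time and is no camera call; for the wrist camera it gives the pose at the moment of the call.
- order.finish_job(): hands the job in; it is judged then, once.
The state is a dict: "time": time; "qpos": joint angles; "qd": joint speeds; "joint_efforts": joint torques, N m; "position": TCP position; "ee_rot": TCP orientation; "ft_force": force on the tool from outside, world axes, zero at the start; "torque": the same for the moment, N m; "finger_gap": finger opening in m; "finger_force": force on a finger pad.
Only numpy, scipy, OpenCV 4.12 (cv2) and the standard library are available. Lean on these libraries where they do the work, as an engineer would, in place of code of your own. Each camera call takes 0.05 s, during which the arm holds its last target. There are 200 camera calls.

## Task

First crank the cam clamp back until its jaw is fully open. Then stack every dark wooden slat on the bed as a crosswise tower, two slats a layer, the bottom layer on the scribed outlines running from fence to jaw and each next layer square across the one below (with an odd number the top layer has just one slat, in either of its two places). Last, crank until the follower rests in the cam's flat dwell, so that the jaw squares up the tower, let go, and leave the other things on the table alone.

Things in the scene. Friction and masses are not known exactly. Their poses are not given: they have to be found in the camera images.
- jig: Clamp fixed on the table, turned up to 0.2 rad: white base 15 mm thick, its 190 x 200 mm bed centred over this origin (on the table). The fence, two uprights 36 mm wide at x = -44 and +44 mm, 15 mm thick, top 65 mm above the table, has its inner face at y = -84 mm; a like sliding two-pronged jaw stands at +y, and beyond it the plate cam with crank, axis at y = +202 mm. Base ends at y = 290 mm.
- bed (a point): Centre of the bed's top, 15 mm above the table; axes as the jig's. Layers 1 and 3: two slats along y (fence to jaw), centre lines at x = -44 and +44 mm. Layer 2: two slats along x, centre lines at y = -44 and +44 mm. All centred on the bed lengthwise; slat centres 10, 30, 50 mm above the bed. Thin dark lines scribed in the bed outline the places of layer 1.
- jaw_face (a point): Middle between the jaw's two prongs, in the plane of their faces towards the bed, 30 mm above the bed. In the bed's frame at y = +102 mm with the jaw fully back, +82 mm with the follower in the dwell. Advancing, it pushes overhanging slats of layers 1 and 3 towards the fence, leaving 166 mm between jaw and fence.
- camshaft (a joint): Camshaft angle about its upright axis, rad, growing counter-clockwise from above, stops at 0 and 3.0; at the start in the dwell. From 0 to 0.6 the jaw is fully back; it then rises 20 mm to the cam's flat dwell at 1.5 to 2.5 (middle 2.0); beyond, the other flank lets it partly back. A light spring holds the follower on the cam; the crank stays where it is left (friction 0.15 N m).
- cam_axis (a point): Point on the camshaft's axis, 61 mm above the table, level with the foot of the crank handle.
- crank_handle (a point): Top centre of the crank's upright black round handle: 22 mm diameter, 55 mm tall, top 116 mm above the table, 60 mm from the camshaft's axis; it spins freely on its pin (pinch it from above at any yaw, carry it round the axis). At the dwell's middle the crank points along the jig's +y, straight away from the bed; at angle 0 it is 2.0 rad clockwise of that.
- slat0: One of up to six alike dark wooden slats, 160 x 24 x 20 mm, about 45 g, lying flat (24 mm wide, 20 mm high) on the table at the start. Origin at its centre, x along its length, z through its 20 mm thickness. Five or six are present (an absent one reads None), about 350 mm left and right of the robot, 410 to 630 mm ahead, on otherwise clear table.
- slat1: One of up to six alike dark wooden slats, 160 x 24 x 20 mm, about 45 g, lying flat (24 mm wide, 20 mm high) on the table at the start. Origin at its centre, x along its length, z through its 20 mm thickness. May be absent.
- slat2: One of up to six alike dark wooden slats, 160 x 24 x 20 mm, about 45 g, lying flat (24 mm wide, 20 mm high) on the table at the start. Origin at its centre, x along its length, z through its 20 mm thickness. May be absent.
- slat3: One of up to six alike dark wooden slats, 160 x 24 x 20 mm, about 45 g, lying flat (24 mm wide, 20 mm high) on the table at the start. Origin at its centre, x along its length, z through its 20 mm thickness. May be absent.
- slat4: One of up to six alike dark wooden slats, 160 x 24 x 20 mm, about 45 g, lying flat (24 mm wide, 20 mm high) on the table at the start. Origin at its centre, x along its length, z through its 20 mm thickness. May be absent.
- slat5: One of up to six alike dark wooden slats, 160 x 24 x 20 mm, about 45 g, lying flat (24 mm wide, 20 mm high) on the table at the start. Origin at its centre, x along its length, z through its 20 mm thickness. May be absent.
- glue_bottle: Bystander, to be left alone: white glue bottle with red cap, 52 mm across, 145 mm tall, standing. Origin at its underside.
- paint_jar: Bystander, to be left alone: white jar, 68 mm across, 85 mm tall, standing. Origin at its underside.
- twine_spool: Bystander, to be left alone: red spool, 64 mm across, 62 mm tall, standing. Origin at its underside.
- paste_brush: Bystander, to be left alone: brush 200 mm long, lying. Origin at its underside, below the middle.
- mug: Bystander, to be left alone: white mug, 76 mm across, 85 mm tall, standing. Origin at its underside.
- screwdriver: Bystander, to be left alone: screwdriver 180 mm long, lying. Origin at its underside, below the middle.
Not all that is in view belongs to the job. What is shaped like the slat1 but pink or yellow is not meant.

How it is judged:
By the outcome, as a careful person would: the job done as asked, in the order asked, and still so for the second after the job is handed in, with the robot touching nothing.
Of slat0, slat1, slat2, slat3, slat4, slat5 only 5 to 6 are there at a start; the rules pass over those that are not, and their reading is None.
At some moment in a run one of slat0, slat1, slat2, slat3, slat4, slat5 may be knocked a few centimetres aside while the robot is not near it.
Once in a run the grip may slacken for a moment while it holds something.
It also fails if it takes over 210 s, if anything falls off the work surface, if the arm or the gripper's body presses on something with over 40 N, if the wrist force passes 120 N, or if a joint passes its speed limit or range.

## Working session

There is one attempt and no reset: what is moved stays moved. The work goes in short steps, Python scripts to look and compute and a tool call to move; the robot and the scene stay as the last step left them, time stands still between calls to the robot, and variables do not carry over. Pictures are saved under pics/ and viewed, at most 14 in all, crops included, and the job is handed in when it is done.

Besides the shell and the picture viewer there is one more tool, called after ">>>" as a command line: name --argument value ..., lists and objects as JSON in quotes. jog_arm: Moves the arm, as the interface text tells. Its arguments: {"type":"object","properties":{"increments":{"type":"array","items":{"type":"object","properties":{"gripper":{"type":"number"},"slide":{"type":"array","items":{"type":"number"}},"roll":{"type":"number"}}}},"force":{"type":"number"}},"required":["increments"]}

```bash
mkdir -p pics
python3 - <<'E'
from cell import ctrl, vision, order
import cv2, numpy as np
s=ctrl.sense(); print({k:np.round(v,3).tolist() for k,v in s.items()})
for n in ("scene","side"):
    p,d=vision.snapshot(n); cv2.imwrite(f"pics/{n}0.png",p); np.save(f"pics/{n}0.npy",d)
    c=vision.camera_params(n); print(n,np.round(c["camera_matrix"],1).tolist(),np.round(c["T"],3).tolist())
c=vision.camera_params("wrist"); print(np.round(c["T"],3).tolist())
E
```

```text
{'time': 0.0, 'qpos': [1.215, 0.261, -0.139, 1.173, 0.0, 1.571], 'qd': [-0.001, -0.0, 0.0, 0.001, 0.002, 0.0], 'joint_efforts': [0.0, -40.568, 25.392, 0.019, 0.0, 0.0], 'position': [0.183, 0.491, 0.23], 'ee_rot': [-0.556, -3.092, 0.003], 'ft_force': [-0.21, -0.396, 0.196], 'torque': [0.01, -0.008, 0.032], 'finger_force': 0.0, 'finger_gap': 0.085}
scene [[544.3, 0.0, 282.1], [0.0, 544.3, 207.9], [0.0, 0.0, 1.0]] [[0.548, 0.66, -0.514, 1.193], [0.837, -0.431, 0.338, -0.468], [0.001, -0.615, -0.788, 1.21], [0.0, 0.0, 0.0, 1.0]]
side [[396.8, 0.0, 285.6], [0.0, 396.8, 218.9], [0.0, 0.0, 1.0]] [[0.914, -0.209, 0.348, -0.015], [-0.406, -0.441, 0.8, -1.049], [-0.014, -0.873, -0.488, 0.736], [0.0, 0.0, 0.0, 1.0]]
[[0.348, 0.898, 0.268, 0.114], [0.937, -0.333, -0.102, 0.516], [-0.002, 0.286, -0.958, 0.374], [0.0, 0.0, 0.0, 1.0]]
```

View pics/scene0.png

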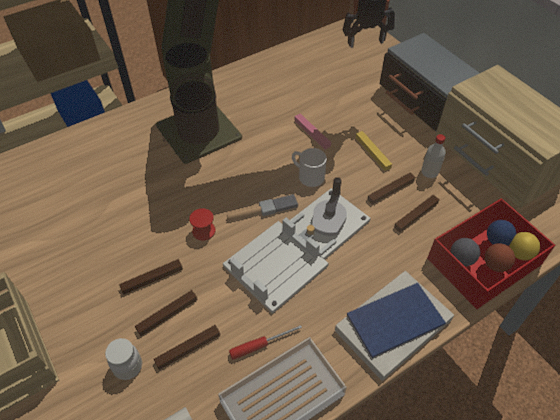

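View pics/side0.png

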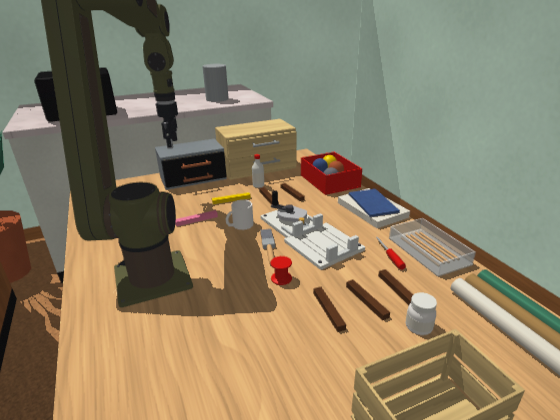

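```bash
cat > h.py <<'E'
from cell import ctrl, vision, order
import cv2, numpy as np
def cloud(n,p,d):
    c=vision.camera_params(n); K=c["camera_matrix"]; T=np.array(c["T"])
    v,u=np.mgrid[0:d.shape[0],0:d.shape[1]]
    X=np.stack([(u-K[0][2])*d/K[0][0],(v-K[1][2])*d/K[1][1],d],-1)
    W=X@T[:3,:3].T+T[:3,3]; W[d<=0]=np.nan
    return W
def slats(W,p,zlo=.012,zhi=.03,a=.0012):
    hsv=cv2.cvtColor(p,cv2.COLOR_BGR2HSV)
    with np.errstate(invalid='ignore'):
        m=(W[...,2]>zlo)&(W[...,2]<zhi)&(hsv[...,2]<110)&(W[...,0]>.25)&(W[...,0]<.8)&(abs(W[...,1])<.6)
    n,l,st,_=cv2.connectedComponentsWithStats(m.astype(np.uint8),connectivity=4)
    out=[]
    for i in range(1,n):
        if st[i,4]<60: continue
        q=W[l==i]; r=cv2.minAreaRect(q[:,:2].astype(np.float32))
        b=cv2.boxPoints(r); e=[b[1]-b[0],b[2]-b[1]]; e=max(e,key=np.linalg.norm)
        out.append((np.round(r[0],4).tolist(),np.round(sorted(r[1]),3).tolist(),round(float(np.arctan2(e[1],e[0])%np.pi),3),round(float(np.median(q[:,2])),4),int(st[i,4]),st[i,:2].tolist()))
    return out
def zone(W,lo,hi):
    with np.errstate(invalid='ignore'): return np.all((W>lo)&(W<hi),-1)
E
python3 - <<'E'
from h import *
for n in ("scene","side"):
    p=cv2.imread(f"pics/{n}0.png"); d=np.load(f"pics/{n}0.npy"); W=cloud(n,p,d)
    print(n,"table z",np.nanmedian(W[zone(W,(.3,-.5,-.02),(.75,.5,.008))][:,2]))
    for s in slats(W,p): print(s)
    m=zone(W,(.3,-.25,.06),(.8,.4,.069)); k,l,st,_=cv2.connectedComponentsWithStats(m.astype(np.uint8))
    for i in range(1,k):
        if st[i,4]>15:
            q=W[l==i]; print("z65",np.round(cv2.minAreaRect(q[:,:2].astype(np.float32)),4) if 0 else cv2.minAreaRect(q[:,:2].astype(np.float32)),q[:,2].mean().round(4),st[i].tolist())
    m=zone(W,(.3,-.1,.108),(.8,.4,.125)); k,l,st,_=cv2.connectedComponentsWithStats(m.astype(np.uint8))
    for i in range(1,k):
        if st[i,4]>5: q=W[l==i]; print("z116",q.mean(0).round(4),st[i].tolist(),p[l==i].mean(0).round())
    hsv=cv2.cvtColor(p,cv2.COLOR_BGR2HSV)
    m=zone(W,(.3,-.25,.010),(.8,.4,.019))&(hsv[...,1]<60)&(hsv[...,2]>120)
    k,l,st,_=cv2.connectedComponentsWithStats(m.astype(np.uint8))
    for i in range(1,k):
        if st[i,4]>300: q=W[l==i]; print("base",cv2.minAreaRect(q[:,:2].astype(np.float32)),st[i].tolist())
E
```

```text
scene table z 6.80133660693194e-05
([0.2688, 0.2975], [0.03, 0.035], 0.006, 0.019, 81, [319, 136])
([0.5378, 0.4786], [0.032, 0.051], 0.525, 0.0209, 73, [422, 165])
([0.3752, 0.1727], [0.028, 0.07], 0.92, 0.0211, 97, [300, 173])
([0.5228, 0.3493], [0.027, 0.162], 1.596, 0.0193, 388, [368, 173])
([0.3982, 0.0621], [0.045, 0.065], 1.307, 0.0172, 252, [273, 194])
([0.63, 0.3498], [0.026, 0.163], 1.698, 0.0192, 425, [395, 195])
([0.7547, 0.4246], [0.025, 0.19], 1.441, 0.0215, 163, [444, 213])
([0.5459, 0.0054], [0.04, 0.126], 0.323, 0.0163, 325, [277, 228])
([0.5577, 0.0798], [0.031, 0.055], 0.66, 0.0149, 124, [312, 231])
([0.775, 0.2802], [0.006, 0.049], 3.116, 0.0213, 71, [429, 252])
([0.4136, -0.3535], [0.029, 0.157], 1.483, 0.0197, 579, [119, 259])
([0.5266, -0.3645], [0.028, 0.159], 1.66, 0.0197, 665, [135, 290])
([0.6339, -0.363], [0.028, 0.158], 1.566, 0.0196, 721, [154, 325])
([0.7236, -0.2472], [0.006, 0.086], 1.406, 0.0182, 102, [232, 343])
([0.6185, -0.498], [0.021, 0.061], 1.575, 0.0223, 92, [116, 359])
z65 ((0.3336281478404999, 0.20354947447776794), (0.06343503296375275, 0.0
[... 3178 characters left out ...]
3728, 0.017089124768972397), 4.152286529541016) 0.0637 [292, 220, 11, 6, 31]
z65 ((0.610893189907074, -0.14821842312812805), (0.03281109780073166, 0.01820131577551365), 18.62917709350586) 0.0637 [348, 235, 11, 6, 40]
z65 ((0.5244312882423401, -0.16466037929058075), (0.03556592017412186, 0.01469635684043169), 8.700643539428711) 0.0637 [326, 244, 12, 6, 42]
z65 ((0.349155068397522, -0.16979427635669708), (0.06034786254167557, 0.0606020949780941), 29.230113983154297) 0.0621 [270, 256, 22, 13, 197]
z116 [0.4752 0.1751 0.1137] [272, 190, 6, 5, 22] [39. 50. 61.]
base ((0.5319089889526367, 0.02742128074169159), (0.19143635034561157, 0.39273396134376526), 10.532682418823242) [261, 210, 88, 57, 1517]
```

```bash
cat >> h.py <<'E'
import json, math
from scipy.spatial.transform import Rotation as Rot
def yaw(s): 
    y=Rot.from_rotvec(s["ee_rot"]).as_matrix()[:,1]; return math.atan2(y[1],y[0])
def plan(wps, start=None, vmax=3.8, rmax=.12):
    """wps: (xyz, psi or None, gripper cm, [max step cm]); prints rows of 8, error-fed rounding"""
    s=ctrl.sense(); p=np.array(s["position"]); a=yaw(s)
    if start: p,a=np.array(start[0]),start[1]
    rows=[]
    for w in wps:
        t,psi,g=np.array(w[0],float),w[1],w[2]; v=w[3] if len(w)>3 else vmax
        if psi is None: psi=a
        d=(a-psi+math.pi/2)%math.pi-math.pi/2 if not(len(w)>4) else a-psi # roll (cw from above), shortest mod pi
        n=max(1,math.ceil(np.linalg.norm(t-p)*100/v),math.ceil(abs(d)/rmax))
        p0,a0=p.copy(),a
        for i in range(1,n+1):
            q=p0+(t-p0)*i/n; e=(q-p)*100
            ux=np.array([math.sin(a),-math.cos(a),0])  # tool x = R(-90)*y
            uy=np.array([math.cos(a),math.sin(a),0]); uz=np.array([0,0,-1.])
            r=.05; sl=[round(round(float(e@u)/r)*r,2)+0. for u in(ux,uy,uz)]
            ro=round(a-(a0-d*i/n),2)+0.
            p=p+(sl[0]*ux+sl[1]*uy+sl[2]*uz)/100; a-=ro
            rows.append({"slide":sl,"roll":ro,"gripper":g})
    while len(rows)%8: rows.append({"gripper":rows[-1]["gripper"]})
    for i in range(0,len(rows),8): print(json.dumps(rows[i:i+8]).replace('"roll": 0.0, ',''))
    print("end",p.round(4),round(a,3),"q6~",round(1.571+math.atan2(p[1],p[0])-a,2))
E
python3 - <<'E'
from h import *
plan([((.53,.05,.34),None,5)])
print(np.round(vision.camera_params("wrist")["camera_matrix"],1).tolist())
R=Rot.from_rotvec(ctrl.sense()["ee_rot"]).as_matrix();print(R.round(3))
E
```

```text
[{"slide": [3.0, -1.85, -0.7], "gripper": 5}, {"slide": [3.0, -1.8, -0.65], "gripper": 5}, {"slide": [3.0, -1.85, -0.7], "gripper": 5}, {"slide": [3.0, -1.8, -0.7], "gripper": 5}, {"slide": [3.0, -1.85, -0.65], "gripper": 5}, {"slide": [3.0, -1.85, -0.7], "gripper": 5}, {"slide": [2.95, -1.8, -0.7], "gripper": 5}, {"slide": [3.0, -1.85, -0.65], "gripper": 5}]
[{"slide": [3.0, -1.8, -0.7], "gripper": 5}, {"slide": [3.0, -1.85, -0.7], "gripper": 5}, {"slide": [3.0, -1.85, -0.7], "gripper": 5}, {"slide": [3.0, -1.8, -0.65], "gripper": 5}, {"slide": [3.0, -1.85, -0.7], "gripper": 5}, {"slide": [3.0, -1.8, -0.7], "gripper": 5}, {"slide": [3.0, -1.85, -0.65], "gripper": 5}, {"slide": [3.0, -1.85, -0.7], "gripper": 5}]
end [0.5301 0.0498 0.34  ] 1.215 q6~ 0.45
[[336.9, 0.0, 274.6], [0.0, 336.9, 208.1], [0.0, 0.0, 1.0]]
[[-0.937  0.348 -0.001]
 [ 0.348  0.937 -0.002]
 [ 0.    -0.002 -1.   ]]
```

```bash
sed -i 's/ux=np.array(\[math.sin(a),-math.cos(a),0\]).*/ux=np.array([-math.sin(a),math.cos(a),0])/' h.py
python3 - <<'E'
from h import *
plan([((.53,.05,.34),None,5)])
E
```

```text
[{"slide": [-3.0, -1.85, -0.7], "gripper": 5}, {"slide": [-3.0, -1.8, -0.65], "gripper": 5}, {"slide": [-3.0, -1.85, -0.7], "gripper": 5}, {"slide": [-3.0, -1.8, -0.7], "gripper": 5}, {"slide": [-3.0, -1.85, -0.65], "gripper": 5}, {"slide": [-3.0, -1.85, -0.7], "gripper": 5}, {"slide": [-2.95, -1.8, -0.7], "gripper": 5}, {"slide": [-3.0, -1.85, -0.65], "gripper": 5}]
[{"slide": [-3.0, -1.8, -0.7], "gripper": 5}, {"slide": [-3.0, -1.85, -0.7], "gripper": 5}, {"slide": [-3.0, -1.85, -0.7], "gripper": 5}, {"slide": [-3.0, -1.8, -0.65], "gripper": 5}, {"slide": [-3.0, -1.85, -0.7], "gripper": 5}, {"slide": [-3.0, -1.8, -0.7], "gripper": 5}, {"slide": [-3.0, -1.85, -0.65], "gripper": 5}, {"slide": [-3.0, -1.85, -0.7], "gripper": 5}]
end [0.5301 0.0498 0.34  ] 1.215 q6~ 0.45
```

>>> jog_arm --increments '[{"slide": [-3,-1.8,-0.7],"gripper": 5},{"slide": [-3,-1.8,-0.7],"gripper": 5},{"slide": [-3,-1.8,-0.7],"gripper": 5},{"slide": [-3,-1.8,-0.7],"gripper": 5},{"slide": [-3,-1.8,-0.7],"gripper": 5},{"slide": [-3,-1.8,-0.7],"gripper": 5},{"slide": [-3,-1.8,-0.7],"gripper": 5},{"slide": [-3,-1.8,-0.7],"gripper": 5}]' --force 30

```text
$.increments[0]: bad value
```

>>> jog_arm --increments '[{"slide": [-3,-1.8,-0.7],"gripper": 5},{"slide": [-3,-1.8,-0.7],"gripper": 5},{"slide": [-3,-1.8,-0.7],"gripper": 5},{"slide": [-3,-1.8,-0.7],"gripper": 5},{"slide": [-3,-1.8,-0.7],"gripper": 5},{"slide": [-3,-1.8,-0.7],"gripper": 5},{"slide": [-3,-1.8,-0.7],"gripper": 5},{"gripper": 5}]'

```text
$.increments[0]: bad value
```

```bash
cat >> h.py <<'E'
def jigfit(W,p,x0):
    """fit jig pose (x,y,yaw) to tops (z 65) of uprights: fence at y -91.5, jaw prongs free y"""
    m=zone(W,(.35,-.25,.058),(.75,.12,.070)); k,l,st,_=cv2.connectedComponentsWithStats(m.astype(np.uint8))
    out=[]
    for i in range(1,k):
        if st[i,4]>60:
            q=W[l==i]; r=cv2.minAreaRect(q[:,:2].astype(np.float32)); out.append((np.round(r[0],4).tolist(),np.round(r[1],3).tolist(),round(r[2],1),int(st[i,4])))
    return out
E
python3 - <<'E'
from h import *
s=ctrl.sense(); print(s["time"],s["position"],yaw(s),s["ft_force"])
W=None
p,d=vision.snapshot("wrist"); W=cloud("wrist",p,d); cv2.imwrite("pics/w1.png",p); np.save("pics/w1.npy",W)
print("table",np.nanmedian(W[zone(W,(.3,-.3,-.02),(.75,.3,.008))][:,2]))
for o in jigfit(W,p,0): print(o)
m=zone(W,(.4,.05,.105),(.65,.25,.125)); print("handle",m.sum(),W[m].mean(0), cv2.minEnclosingCircle(W[m][:,:2].astype(np.float32)))
hsv=cv2.cvtColor(p,cv2.COLOR_BGR2HSV)
m=zone(W,(.3,-.25,.010),(.8,.4,.019))&(hsv[...,1]<60)&(hsv[...,2]>100)
k,l,st,_=cv2.connectedComponentsWithStats(m.astype(np.uint8))
for i in range(1,k):
    if st[i,4]>1000: q=W[l==i]; print("base",cv2.minAreaRect(q[:,:2].astype(np.float32)),np.median(q[:,2]),st[i].tolist())
E
```

```text
0.1 [0.18267381 0.4915152  0.23054376] 1.2149567088840574 [ 0.68878756 -0.21894404  0.40242249]
table 0.0008976681170111411
handle 0 [nan nan nan] ((0.0, 0.0), 0.0)<stdin>:7: RuntimeWarning: Mean of empty slice.
  ret = um.true_divide(
```

View pics/w1.png

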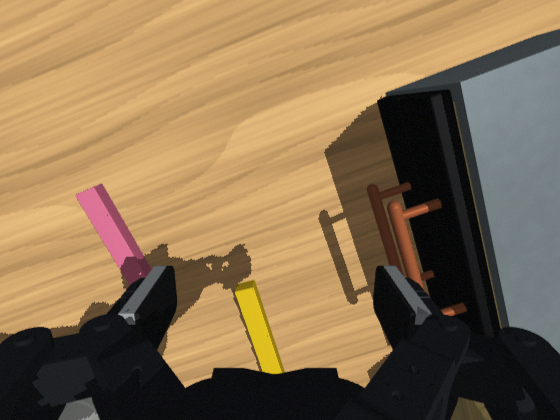

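>>> jog_arm --increments '[{"slide": [-3,-1.8,-0.7],"roll": 0,"gripper": 5},{"slide": [-3,-1.8,-0.7],"roll": 0,"gripper": 5},{"slide": [-3,-1.8,-0.7],"roll": 0,"gripper": 5},{"slide": [-3,-1.8,-0.7],"roll": 0,"gripper": 5},{"slide": [-3,-1.8,-0.7],"roll": 0,"gripper": 5},{"slide": [-3,-1.8,-0.7],"roll": 0,"gripper": 5},{"slide": [-3,-1.8,-0.7],"roll": 0,"gripper": 5},{"slide": [-3,-1.8,-0.7],"roll": 0,"gripper": 5}]' --force 30

```text
time: 0.82
position: [0.3582, 0.2719, 0.2875]
ee_rot: [-0.556, -3.092, 0.0]
ft_force: [1.2, 0.6, -0.7]
finger_gap: 0.05
finger_force: 0.0
```

>>> jog_arm --increments '[{"slide": [-3,-1.8,-0.7],"roll": 0,"gripper": 5},{"slide": [-3,-1.8,-0.7],"roll": 0,"gripper": 5},{"slide": [-3,-1.8,-0.7],"roll": 0,"gripper": 5},{"slide": [-3,-1.8,-0.7],"roll": 0,"gripper": 5},{"slide": [-3,-1.8,-0.7],"roll": 0,"gripper": 5},{"slide": [-3,-1.8,-0.7],"roll": 0,"gripper": 5},{"slide": [-3,-1.8,-0.7],"roll": 0,"gripper": 5},{"slide": [0,0,0],"roll": 0,"gripper": 5}]'

```text
time: 1.48
position: [0.5146, 0.078, 0.3366]
ee_rot: [0.564, 3.087, -0.002]
ft_force: [1.0, 0.1, -0.1]
finger_gap: 0.0501
finger_force: 0.0
```

```bash
sed -i "s/print(json.dumps(rows\[i:i+8\]).*/print(json.dumps(rows[i:i+8]))/; s/rows.append({\"gripper\":rows\[-1\]\[\"gripper\"\]})/rows.append({\"slide\":[0,0,0],\"roll\":0,\"gripper\":rows[-1][\"gripper\"]})/" h.py
cat > look.py <<'E'
from h import *
s=ctrl.sense(); print(s["time"],s["position"],yaw(s),s["ft_force"])
p,d=vision.snapshot("wrist"); W=cloud("wrist",p,d); import sys; cv2.imwrite(f"pics/{sys.argv[1]}.png",p); np.save("pics/w1.npy",W)
print("table",np.nanmedian(W[zone(W,(.3,-.3,-.02),(.75,.3,.008))][:,2]))
for o in jigfit(W,p,0): print(o)
m=zone(W,(.4,.05,.105),(.65,.25,.125)); print("handle",m.sum(),W[m].mean(0), cv2.minEnclosingCircle(W[m][:,:2].astype(np.float32)))
hsv=cv2.cvtColor(p,cv2.COLOR_BGR2HSV)
m=zone(W,(.3,-.25,.010),(.8,.4,.019))&(hsv[...,1]<60)&(hsv[...,2]>100)
k,l,st,_=cv2.connectedComponentsWithStats(m.astype(np.uint8))
for i in range(1,k):
    if st[i,4]>1000: q=W[l==i]; print("base",cv2.minAreaRect(q[:,:2].astype(np.float32)),np.median(q[:,2]),st[i].tolist())
E
python3 look.py w2
```

```text
1.4833 [0.51457717 0.07801948 0.33662247] 1.2090780782686028 [ 1.03120096  0.07486895 -0.10772552]
table 0.00037880994741545937
([0.3657, -0.1687], [0.063, 0.031], 90.0, 1147)
([0.4905, 0.0147], [0.036, 0.015], 10.5, 367)
([0.5767, 0.0308], [0.036, 0.015], 10.9, 323)
([0.5237, -0.1629], [0.036, 0.016], 9.5, 347)
([0.6097, -0.1472], [0.036, 0.016], 12.0, 303)
handle 376 [0.47473244 0.17830467 0.11574555] ((0.4751828610897064, 0.1792878359556198), 0.010908449068665504)
base ((0.5320848226547241, 0.028199374675750732), (0.18902705609798431, 0.389428049325943), 10.562871932983398) 0.015262152587144306 [98, 64, 295, 211, 18395]
```

View pics/w2.png

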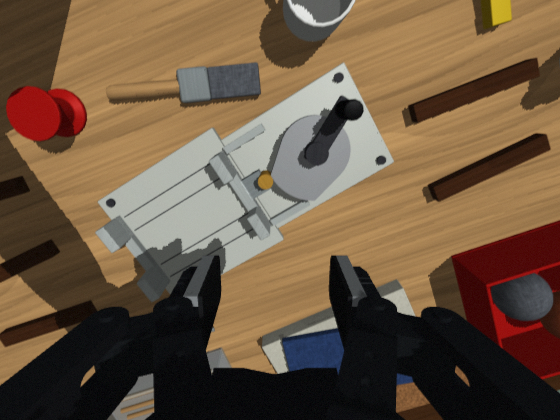

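Run:
```python
from h import *
plan([((.475,.179,.2),None,6),((.475,.179,.078),None,6,3)])
```

```text
[{"slide": [1.4, 1.6, 2.7], "roll": 0.0, "gripper": 6}, {"slide": [1.4, 1.6, 2.75], "roll": 0.0, "gripper": 6}, {"slide": [1.4, 1.55, 2.7], "roll": 0.0, "gripper": 6}, {"slide": [1.4, 1.6, 2.75], "roll": 0.0, "gripper": 6}, {"slide": [1.4, 1.6, 2.7], "roll": 0.0, "gripper": 6}, {"slide": [0.0, 0.0, 2.45], "roll": 0.0, "gripper": 6}, {"slide": [0.0, 0.0, 2.45], "roll": 0.0, "gripper": 6}, {"slide": [0.0, 0.0, 2.45], "roll": 0.0, "gripper": 6}]
[{"slide": [0.0, 0.0, 2.4], "roll": 0.0, "gripper": 6}, {"slide": [0.0, 0.0, 2.45], "roll": 0.0, "gripper": 6}, {"slide": [0, 0, 0], "roll": 0, "gripper": 6}, {"slide": [0, 0, 0], "roll": 0, "gripper": 6}, {"slide": [0, 0, 0], "roll": 0, "gripper": 6}, {"slide": [0, 0, 0], "roll": 0, "gripper": 6}, {"slide": [0, 0, 0], "roll": 0, "gripper": 6}, {"slide": [0, 0, 0], "roll": 0, "gripper": 6}]
end [0.4751 0.1791 0.0781] 1.21 q6~ 0.72
```

>>> jog_arm --increments '[{"slide": [1.4,1.6,2.7],"roll": 0,"gripper": 6},{"slide": [1.4,1.6,2.7],"roll": 0,"gripper": 6},{"slide": [1.4,1.6,2.7],"roll": 0,"gripper": 6},{"slide": [1.4,1.6,2.7],"roll": 0,"gripper": 6},{"slide": [1.4,1.6,2.7],"roll": 0,"gripper": 6},{"slide": [0,0,2],"roll": 0,"gripper": 6},{"slide": [0,0,2],"roll": 0,"gripper": 6},{"slide": [0,0,0],"roll": 0,"gripper": 6}]'

```text
time: 2.2
position: [0.4684, 0.1816, 0.1572]
ee_rot: [-0.551, -3.085, 0.007]
ft_force: [-0.6, 0.0, -0.1]
finger_gap: 0.0598
finger_force: 0.0
```

Run:
```python
from h import *
p,d=vision.snapshot("wrist"); W=cloud("wrist",p,d); s=ctrl.sense(); print(s["position"],yaw(s))
m=zone(W,(.4,.05,.105),(.65,.25,.125)); print("handle",m.sum(),W[m].mean(0), cv2.minEnclosingCircle(W[m][:,:2].astype(np.float32)))
plan([((.475,.179,.078),None,6,3)])
```

```text
[0.46983236 0.18166422 0.15930683] 1.2166766245016682
handle 1137 [0.47716873 0.17820129 0.11712766] ((0.4789007604122162, 0.1775374859571457), 0.011023592203855515)
[{"slide": [-0.2, 0.0, 2.7], "roll": 0.0, "gripper": 6}, {"slide": [-0.2, -0.05, 2.7], "roll": 0.0, "gripper": 6}, {"slide": [-0.2, 0.0, 2.75], "roll": 0.0, "gripper": 6}, {"slide": [0, 0, 0], "roll": 0, "gripper": 6}, {"slide": [0, 0, 0], "roll": 0, "gripper": 6}, {"slide": [0, 0, 0], "roll": 0, "gripper": 6}, {"slide": [0, 0, 0], "roll": 0, "gripper": 6}, {"slide": [0, 0, 0], "roll": 0, "gripper": 6}]
end [0.4753 0.1791 0.0778] 1.217 q6~ 0.71
```

>>> jog_arm --increments '[{"slide": [-0.2,0,2],"roll": 0,"gripper": 6},{"slide": [-0.2,0,2],"roll": 0,"gripper": 6},{"slide": [-0.2,0,2],"roll": 0,"gripper": 6},{"slide": [0,0,2],"roll": 0,"gripper": 6},{"slide": [0,0,0],"roll": 0,"gripper": 6},{"slide": [0,0,0],"roll": 0,"gripper": 6},{"slide": [0,0,0],"roll": 0,"gripper": 6},{"slide": [0,0,0],"roll": 0,"gripper": 6}]'

```text
time: 2.92
position: [0.4799, 0.1802, 0.0832]
ee_rot: [0.555, 3.089, 0.003]
ft_force: [0.3, 0.3, 0.0]
finger_gap: 0.0599
finger_force: 0.0
```

Run:
```python
from h import *
s=ctrl.sense(); print(s["position"],yaw(s),s["ft_force"])
# crank: circle from the present handle angle
A=np.array([.5128,.1334]); p=s["position"][:2]-A; print(np.hypot(*p),math.atan2(p[1],p[0]))
```

```text
[0.47992919 0.1801587  0.08320762] 1.2150160856957417 [0.32908332 0.25501756 0.03568075]
0.05715651030683322 2.183524971582202
```

>>> jog_arm --increments '[{"slide": [0.3,0,0.3],"roll": 0,"gripper": 4},{"slide": [0,0,0],"roll": 0,"gripper": 3},{"slide": [0,0,0],"roll": 0,"gripper": 1.8},{"slide": [0,0,0],"roll": 0,"gripper": 1.8},{"slide": [0,0,0],"roll": 0,"gripper": 1.8},{"slide": [0,0,0],"roll": 0,"gripper": 1.8},{"slide": [0,0,0],"roll": 0,"gripper": 1.8},{"slide": [0,0,0],"roll": 0,"gripper": 1.8}]' --force 30

```text
time: 3.58
position: [0.4757, 0.1803, 0.0788]
ee_rot: [0.556, 3.092, -0.001]
ft_force: [-1.5, -2.0, 5.1]
finger_gap: 0.0216
finger_force: 29.7
```

Run:
```python
from h import *
s=ctrl.sense(); print(s["position"],yaw(s),s["ft_force"],s["finger_gap"],s["finger_force"])
A=np.array([.5128,.1334]); p=s["position"][:2]-A; th=math.atan2(p[1],p[0]); r=np.hypot(*p); print(r,th)
# carry round clockwise to crank angle 0.3 (direction 0.055)
tgt=.055; n=round((th-tgt)/.1375/1)  # ~8mm steps
a=yaw(s); 
w=[((*(A+.06*np.array([math.cos(t),math.sin(t)])),s["position"][2]),None,1.8,1) for t in np.linspace(th,tgt,17)[1:]]
plan(w)
```

```text
[0.47569449 0.18032664 0.07877535] 1.2147292342745932 [-1.53101857 -2.00264561  5.07905855] 0.021567451277126524 29.7113174200058
0.059824142072345224 2.2398487734657033
[{"slide": [-0.45, 0.7, 0.0], "roll": 0.0, "gripper": 1.8}, {"slide": [-0.55, 0.6, 0.0], "roll": 0.0, "gripper": 1.8}, {"slide": [-0.65, 0.5, 0.0], "roll": 0.0, "gripper": 1.8}, {"slide": [-0.7, 0.4, 0.0], "roll": 0.0, "gripper": 1.8}, {"slide": [-0.75, 0.35, 0.0], "roll": 0.0, "gripper": 1.8}, {"slide": [-0.8, 0.2, 0.0], "roll": 0.0, "gripper": 1.8}, {"slide": [-0.8, 0.15, 0.0], "roll": 0.0, "gripper": 1.8}, {"slide": [-0.8, 0.0, 0.0], "roll": 0.0, "gripper": 1.8}]
[{"slide": [-0.85, -0.15, 0.0], "roll": 0.0, "gripper": 1.8}, {"slide": [-0.75, -0.2, 0.0], "roll": 0.0, "gripper": 1.8}, {"slide": [-0.75, -0.3, 0.0], "roll": 0.0, "gripper": 1.8}, {"slide": [-0.7, -0.45, 0.0], "roll": 0.0, "gripper": 1.8}, {"slide": [-0.65, -0.5, 0.0], "roll": 0.0, "gripper": 1.8}, {"slide": [-0.55, -0.6, 0.0], "roll": 0.0, "gripper": 1.8}, {"slide": [-0.5, -0.7, 0.0], "roll": 0.0, "gripper": 1.8}, {"slide": [-0.35, -0.7, 0.0], "roll": 0.0, "gripper": 1.8}]
end [0.5726 0.1368 0.0788] 1.215 q6~ 0.59
```

>>> jog_arm --increments '[{"slide": [-0.45,0.7,0.0],"roll": 0.0,"gripper": 1.8},{"slide": [-0.55,0.6,0.0],"roll": 0.0,"gripper": 1.8},{"slide": [-0.65,0.5,0.0],"roll": 0.0,"gripper": 1.8},{"slide": [-0.7,0.4,0.0],"roll": 0.0,"gripper": 1.8},{"slide": [-0.75,0.35,0.0],"roll": 0.0,"gripper": 1.8},{"slide": [-0.8,0.2,0.0],"roll": 0.0,"gripper": 1.8},{"slide": [-0.8,0.15,0.0],"roll": 0.0,"gripper": 1.8},{"slide": [-0.8,0.0,0.0],"roll": 0.0,"gripper": 1.8}]'

```text
time: 4.25
position: [0.5357, 0.1886, 0.0787]
ee_rot: [-0.555, -3.089, 0.001]
ft_force: [-5.9, -1.3, 9.9]
finger_gap: 0.0215
finger_force: 30.1
```

>>> jog_arm --increments '[{"slide": [-0.85,-0.15,0.0],"roll": 0.0,"gripper": 1.8},{"slide": [-0.75,-0.2,0.0],"roll": 0.0,"gripper": 1.8},{"slide": [-0.75,-0.3,0.0],"roll": 0.0,"gripper": 1.8},{"slide": [-0.7,-0.45,0.0],"roll": 0.0,"gripper": 1.8},{"slide": [-0.65,-0.5,0.0],"roll": 0.0,"gripper": 1.8},{"slide": [-0.55,-0.6,0.0],"roll": 0.0,"gripper": 1.8},{"slide": [-0.5,-0.7,0.0],"roll": 0.0,"gripper": 1.8},{"slide": [-0.35,-0.7,0.0],"roll": 0.0,"gripper": 1.8}]'

```text
time: 4.92
position: [0.5725, 0.1388, 0.0788]
ee_rot: [-0.554, -3.091, -0.007]
ft_force: [-2.5, 4.8, 5.0]
finger_gap: 0.021
finger_force: 29.8
```

Run:
```python
from h import *
s=ctrl.sense(); print(s["position"],yaw(s),s["ft_force"],s["finger_gap"],s["finger_force"])
A=np.array([.5128,.1334]); p=s["position"][:2]-A; print(np.hypot(*p),"cam",2+math.atan2(p[1],p[0])-1.755)
```

```text
[0.57249469 0.13880074 0.0788156 ] 1.2161619493189135 [-2.48419562  4.75235845  4.97398428] 0.020993816021598315 29.777091443538666
0.05993850132756549 cam 0.3352270697649695
```

>>> jog_arm --increments '[{"slide": [0,0,0],"roll": 0,"gripper": 5},{"slide": [0,0,0],"roll": 0,"gripper": 5},{"slide": [0,0,0],"roll": 0,"gripper": 5},{"slide": [0,0,-2],"roll": 0,"gripper": 5},{"slide": [0,0,-3],"roll": 0,"gripper": 5},{"slide": [0,0,-4],"roll": 0,"gripper": 5},{"slide": [1.5,1.5,-3],"roll": 0,"gripper": 5},{"slide": [1.5,1.5,-3],"roll": 0,"gripper": 5}]'

```text
time: 5.58
position: [0.5553, 0.1757, 0.23]
ee_rot: [0.559, 3.09, 0.001]
ft_force: [-0.3, 0.7, -0.1]
finger_gap: 0.0503
finger_force: 0.0
```

>>> jog_arm --increments '[{"slide": [1,2,-3],"roll": 0,"gripper": 5},{"slide": [1,2,-3],"roll": 0,"gripper": 5},{"slide": [1,2,-2],"roll": 0,"gripper": 5},{"slide": [1,2,-1],"roll": 0,"gripper": 5},{"slide": [0,0,0],"roll": 0,"gripper": 5},{"slide": [0,0,0],"roll": 0,"gripper": 5},{"slide": [0,0,0],"roll": 0,"gripper": 5},{"slide": [0,0,0],"roll": 0,"gripper": 5}]'

```text
time: 6.25
position: [0.5449, 0.2637, 0.3171]
ee_rot: [-0.557, -3.09, 0.003]
ft_force: [-0.6, 0.8, -0.5]
finger_gap: 0.0501
finger_force: 0.0
```

```bash
cat >> look.py <<'E'
for q in slats(W,p): print("slat",q) if .11<q[1][1]<.2 and q[1][0]<.04 else 0
E
python3 look.py w3
```

```text
6.25 [0.54491959 0.26370164 0.317095  ] 1.2143427219494412 [-0.58472474  0.78262532 -0.48019116]
table 0.0010294198309388491
([0.4895, 0.0323], [0.036, 0.016], 12.3, 444)
([0.5758, 0.0481], [0.036, 0.016], 9.0, 384)
([0.6125, -0.149], [0.036, 0.017], 11.4, 366)
handle 344 [0.57428843 0.13717115 0.11511443] ((0.5750821232795715, 0.13581381738185883), 0.010822547599673271)
base ((0.5287464261054993, 0.05742204934358597), (0.18890269100666046, 0.32497477531433105), 10.63000774383545) 0.015973010177027847 [0, 95, 261, 203, 14423]
slat ([0.5198, 0.3504], [0.024, 0.16], 1.578, 0.0209, 2477, [272, 91])
slat ([0.6276, 0.3503], [0.024, 0.159], 1.691, 0.0208, 2147, [301, 166])
slat ([0.7499, 0.4264], [0.003, 0.182], 1.571, 0.0212, 930, [370, 238])
slat ([0.7646, 0.1261], [0.003, 0.124], 1.675, 0.0196, 419, [206, 313])
```

View pics/w3.png

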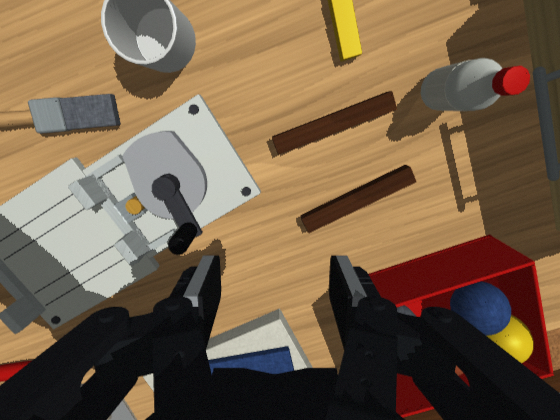

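Run:
```python
from h import *
p,d=vision.snapshot("scene"); W=cloud("scene",p,d)
m=zone(W,(.45,-.25,.058),(.65,.12,.070)); k,l,st,_=cv2.connectedComponentsWithStats(m.astype(np.uint8))
for i in range(1,k):
    if st[i,4]>30: q=W[l==i]; print(cv2.minAreaRect(q[:,:2].astype(np.float32)))
plan([((.520,.350,.15),.007,5)])
```

```text
((0.4919198751449585, 0.032415829598903656), (0.03608544170856476, 0.016977496445178986), 11.311352729797363)
((0.5779609084129333, 0.04876053333282471), (0.03671787679195404, 0.020596172660589218), 15.524627685546875)
((0.5279229283332825, -0.16607116162776947), (0.03789613023400307, 0.014984549023211002), 9.633931159973145)
((0.6149282455444336, -0.15021611750125885), (0.035326894372701645, 0.01582919992506504), 9.566112518310547)
[{"slide": [0.5, 0.65, 1.5], "roll": 0.11, "gripper": 5}, {"slide": [0.55, 0.6, 1.55], "roll": 0.11, "gripper": 5}, {"slide": [0.6, 0.55, 1.5], "roll": 0.11, "gripper": 5}, {"slide": [0.7, 0.45, 1.55], "roll": 0.11, "gripper": 5}, {"slide": [0.7, 0.4, 1.5], "roll": 0.11, "gripper": 5}, {"slide": [0.75, 0.3, 1.55], "roll": 0.11, "gripper": 5}, {"slide": [0.8, 0.2, 1.5], "roll": 0.11, "gripper": 5}, {"slide": [0.8, 0.15, 1.5], "roll": 0.11, "gripper": 5}]
[{"slide": [0.85, 0.05, 1.55], "roll": 0.11, "gripper": 5}, {"slide": [0.8, -0.05, 1.5], "roll": 0.11, "gripper": 5}, {"slide": [0.8, -0.15, 1.55], "roll": 0.11, "gripper": 5}, {"slide": [0, 0, 0], "roll": 0, "gripper": 5}, {"slide": [0, 0, 0], "roll": 0, "gripper": 5}, {"slide": [0, 0, 0], "roll": 0, "gripper": 5}, {"slide": [0, 0, 0], "roll": 0, "gripper": 5}, {"slide": [0, 0, 0], "roll": 0, "gripper": 5}]
end [0.52   0.35   0.1499] 0.004 q6~ 2.16
```

>>> jog_arm --increments '[{"slide": [0.5,0.65,1.5],"roll": 0.11,"gripper": 5},{"slide": [0.55,0.6,1.55],"roll": 0.11,"gripper": 5},{"slide": [0.6,0.55,1.5],"roll": 0.11,"gripper": 5},{"slide": [0.7,0.45,1.55],"roll": 0.11,"gripper": 5},{"slide": [0.7,0.4,1.5],"roll": 0.11,"gripper": 5},{"slide": [0.75,0.3,1.55],"roll": 0.11,"gripper": 5},{"slide": [0.8,0.2,1.5],"roll": 0.11,"gripper": 5},{"slide": [0.8,0.15,1.5],"roll": 0.11,"gripper": 5}]' --force 50

```text
time: 7.02
position: [0.5269, 0.3266, 0.1956]
ee_rot: [-1.828, -2.554, 0.002]
ft_force: [-0.2, -0.1, -0.8]
finger_gap: 0.0495
finger_force: 0.0
```

>>> jog_arm --increments '[{"slide": [0.85,0.05,1.55],"roll": 0.11,"gripper": 5},{"slide": [0.8,-0.05,1.5],"roll": 0.11,"gripper": 5},{"slide": [0.8,-0.15,1.55],"roll": 0.11,"gripper": 5},{"slide": [0,0,0],"roll": 0,"gripper": 5},{"slide": [0,0,0],"roll": 0,"gripper": 5},{"slide": [0,0,0],"roll": 0,"gripper": 5},{"slide": [0,0,0],"roll": 0,"gripper": 5},{"slide": [0,0,0],"roll": 0,"gripper": 5}]'

```text
time: 7.68
position: [0.5211, 0.3508, 0.1521]
ee_rot: [2.215, 2.227, 0.003]
ft_force: [-0.3, -0.5, 0.5]
finger_gap: 0.0502
finger_force: 0.0
```

```bash
cat > ws.py <<'E'
from h import *
def ws(name=None,zlo=.012,zhi=.03):
    s=ctrl.sense(); print("t",round(s["time"],2),s["position"].round(4),round(yaw(s),3),s["ft_force"].round(1),round(s["finger_gap"],4))
    p,d=vision.snapshot("wrist"); W=cloud("wrist",p,d)
    if name: cv2.imwrite(f"pics/{name}.png",p)
    for q in slats(W,p,zlo,zhi):
        if .1<q[1][1]<.2 and .012<q[1][0]<.04: print("slat",q)
    return p,W
E
python3 - <<'E'
from ws import *
ws("w4")
E
```

```text
t 7.68 [0.5211 0.3508 0.1521] 0.005 [-0.3 -0.5  0.5] 0.0502
slat ([0.6272, 0.3511], [0.025, 0.159], 1.685, 0.0205, 5659, [382, 97])
slat ([0.5193, 0.3505], [0.024, 0.159], 1.577, 0.0207, 5188, [258, 98])
```

>>> jog_arm --increments '[{"slide": [0,-0.1,3],"roll": 0,"gripper": 5},{"slide": [0,0,3],"roll": 0,"gripper": 5},{"slide": [0,0,3],"roll": 0,"gripper": 5},{"slide": [0,0,3],"roll": 0,"gripper": 5},{"slide": [0,0,1.6],"roll": 0,"gripper": 5},{"slide": [0,0,0.8],"roll": 0,"gripper": 5},{"slide": [0,0,0],"roll": 0,"gripper": 5},{"slide": [0,0,0],"roll": 0,"gripper": 5}]'

```text
time: 8.4
position: [0.5198, 0.3512, 0.0076]
ee_rot: [2.216, 2.227, 0.001]
ft_force: [0.1, 0.1, -0.0]
finger_gap: 0.0501
finger_force: 0.0
```

>>> jog_arm --increments '[{"slide": [0,0,0],"roll": 0,"gripper": 3},{"slide": [0,0,0],"roll": 0,"gripper": 2},{"slide": [0,0,0],"roll": 0,"gripper": 2},{"slide": [0,0,0],"roll": 0,"gripper": 2},{"slide": [0,0,0],"roll": 0,"gripper": 2},{"slide": [0,0,0],"roll": 0,"gripper": 2},{"slide": [0,0,-1],"roll": 0,"gripper": 2},{"slide": [0,0,-2],"roll": 0,"gripper": 2}]'

```text
time: 9.07
position: [0.5172, 0.3497, 0.0355]
ee_rot: [-2.215, -2.226, 0.008]
ft_force: [-1.8, -0.0, -0.5]
finger_gap: 0.0225
finger_force: 52.7
```

Run:
```python
from h import *
s=ctrl.sense(); print(s["time"],s["position"],yaw(s),s["ft_force"],s["finger_gap"],s["finger_force"])
```

```text
9.0667 [0.51719287 0.3496843  0.03547653] 0.005047470766076424 [-1.82873721 -0.02754095 -0.50576698] 0.022516241202364496 52.73750424385071
```

Run:
```python
from h import *
plan([((.517,.345,.07),None,2),((.515,.30,.155),None,2),((.5065,-.0733,.155),.184,2),((.5065,-.0733,.06),None,2,2.5)])
```

```text
[{"slide": [-0.45, 0.0, -3.45], "roll": 0.0, "gripper": 2}, {"slide": [-1.5, -0.1, -2.85], "roll": 0.0, "gripper": 2}, {"slide": [-1.5, -0.05, -2.8], "roll": 0.0, "gripper": 2}, {"slide": [-1.5, -0.1, -2.85], "roll": 0.0, "gripper": 2}, {"slide": [-3.75, -0.1, 0.0], "roll": -0.02, "gripper": 2}, {"slide": [-3.7, -0.2, 0.0], "roll": -0.02, "gripper": 2}, {"slide": [-3.75, -0.25, 0.0], "roll": -0.01, "gripper": 2}, {"slide": [-3.7, -0.25, 0.0], "roll": -0.02, "gripper": 2}]
[{"slide": [-3.75, -0.4, 0.0], "roll": -0.02, "gripper": 2}, {"slide": [-3.7, -0.45, 0.0], "roll": -0.02, "gripper": 2}, {"slide": [-3.7, -0.5, 0.0], "roll": -0.02, "gripper": 2}, {"slide": [-3.7, -0.6, 0.0], "roll": -0.01, "gripper": 2}, {"slide": [-3.65, -0.6, 0.0], "roll": -0.02, "gripper": 2}, {"slide": [-3.7, -0.7, 0.0], "roll": -0.02, "gripper": 2}, {"slide": [0.0, 0.0, 2.35], "roll": 0.0, "gripper": 2}, {"slide": [0.0, 0.0, 2.4], "roll": 0.0, "gripper": 2}]
[{"slide": [0.0, 0.0, 2.35], "roll": 0.0, "gripper": 2}, {"slide": [0.0, 0.0, 2.4], "roll": 0.0, "gripper": 2}, {"slide": [0, 0, 0], "roll": 0, "gripper": 2}, {"slide": [0, 0, 0], "roll": 0, "gripper": 2}, {"slide": [0, 0, 0], "roll": 0, "gripper": 2}, {"slide": [0, 0, 0], "roll": 0, "gripper": 2}, {"slide": [0, 0, 0], "roll": 0, "gripper": 2}, {"slide": [0, 0, 0], "roll": 0, "gripper": 2}]
end [ 0.5065 -0.0734  0.06  ] 0.185 q6~ 1.24
```

>>> jog_arm --increments '[{"slide": [-0.45,0.0,-3.45],"roll": 0.0,"gripper": 2},{"slide": [-1.5,-0.1,-2.85],"roll": 0.0,"gripper": 2},{"slide": [-1.5,-0.05,-2.8],"roll": 0.0,"gripper": 2},{"slide": [-1.5,-0.1,-2.85],"roll": 0.0,"gripper": 2},{"slide": [-3.75,-0.1,0.0],"roll": -0.02,"gripper": 2},{"slide": [-3.7,-0.2,0.0],"roll": -0.02,"gripper": 2},{"slide": [-3.75,-0.25,0.0],"roll": -0.01,"gripper": 2},{"slide": [-3.7,-0.25,0.0],"roll": -0.02,"gripper": 2}]'

```text
time: 9.73
position: [0.5132, 0.1508, 0.1573]
ee_rot: [2.134, 2.304, 0.001]
ft_force: [1.0, 0.1, 0.4]
finger_gap: 0.022
finger_force: 52.8
```

>>> jog_arm --increments '[{"slide": [-3.75,-0.4,0.0],"roll": -0.02,"gripper": 2},{"slide": [-3.7,-0.45,0.0],"roll": -0.02,"gripper": 2},{"slide": [-3.7,-0.5,0.0],"roll": -0.02,"gripper": 2},{"slide": [-3.7,-0.6,0.0],"roll": -0.01,"gripper": 2},{"slide": [-3.65,-0.6,0.0],"roll": -0.02,"gripper": 2},{"slide": [-3.7,-0.7,0.0],"roll": -0.02,"gripper": 2},{"slide": [0,0,0],"roll": 0,"gripper": 2},{"slide": [0,0,0],"roll": 0,"gripper": 2}]'

```text
time: 10.4
position: [0.5081, -0.0739, 0.1569]
ee_rot: [2.012, 2.413, 0.001]
ft_force: [-0.7, 0.1, -0.8]
finger_gap: 0.0228
finger_force: 52.8
```

Run:
```python
from ws import *
p,W=ws("w5",.12,.18)
for o in jigfit(W,p,0): print(o)
plan([((.5065,-.0733,.027),None,2,2.5)])
```

```text
t 10.4 [ 0.5081 -0.0739  0.1569] 0.181 [-0.7  0.1 -0.8] 0.0228
([0.575, 0.0493], [0.036, 0.015], 10.5, 1547)
([0.4891, 0.0328], [0.036, 0.015], 10.6, 1443)
([0.367, -0.1699], [0.063, 0.034], 90.0, 2600)
[{"slide": [0.0, -0.05, 2.15], "roll": 0.0, "gripper": 2}, {"slide": [0.0, 0.0, 2.2], "roll": 0.0, "gripper": 2}, {"slide": [0.0, -0.05, 2.15], "roll": 0.0, "gripper": 2}, {"slide": [-0.05, 0.0, 2.15], "roll": 0.0, "gripper": 2}, {"slide": [0.0, -0.05, 2.15], "roll": 0.0, "gripper": 2}, {"slide": [0.0, 0.0, 2.2], "roll": 0.0, "gripper": 2}, {"slide": [0, 0, 0], "roll": 0, "gripper": 2}, {"slide": [0, 0, 0], "roll": 0, "gripper": 2}]
end [ 0.5068 -0.0733  0.0268] 0.183 q6~ 1.24
```

View pics/w5.png

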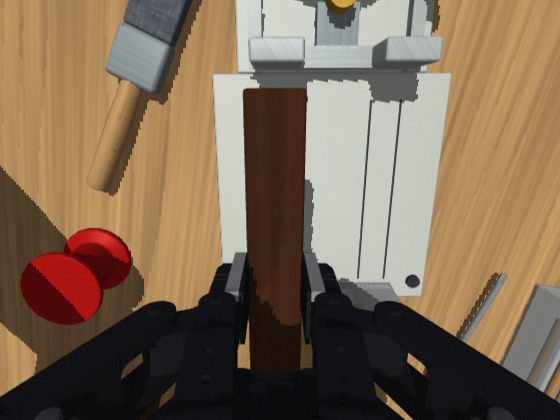

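>>> jog_arm --increments '[{"slide": [0,0,2.2],"roll": 0,"gripper": 2},{"slide": [0,0,2.2],"roll": 0,"gripper": 2},{"slide": [0,0,2.2],"roll": 0,"gripper": 2},{"slide": [0,0,2.2],"roll": 0,"gripper": 2},{"slide": [0,0,2],"roll": 0,"gripper": 2},{"slide": [0,0,1.5],"roll": 0,"gripper": 2},{"slide": [0,0,0.4],"roll": 0,"gripper": 2},{"slide": [0,0,0],"roll": 0,"gripper": 2}]'

```text
time: 11.12
position: [0.5073, -0.0705, 0.0284]
ee_rot: [-2.002, -2.417, 0.002]
ft_force: [0.7, 0.1, -1.1]
finger_gap: 0.0224
finger_force: 52.8
```

Run:
```python
from h import *
s=ctrl.sense(); print(s["time"],s["position"],yaw(s),s["ft_force"],s["finger_gap"],s["finger_force"])
```

```text
11.1167 [ 0.50726963 -0.07047986  0.02837875] 0.18726940976002301 [ 0.68902225  0.13698177 -1.06007273] 0.022353001343832547 52.82455265522003
```

>>> jog_arm --increments '[{"slide": [-0.3,0,0.2],"roll": 0,"gripper": 2},{"slide": [0,0,0.2],"roll": 0,"gripper": 2},{"slide": [0,0,0],"roll": 0,"gripper": 2},{"slide": [0,0,0],"roll": 0,"gripper": 2},{"slide": [0,0,0],"roll": 0,"gripper": 2.6},{"slide": [0,0,0],"roll": 0,"gripper": 3.5},{"slide": [0,0,0],"roll": 0,"gripper": 4.5},{"slide": [0,0,0],"roll": 0,"gripper": 4.5}]'

```text
time: 11.78
position: [0.5091, -0.0751, 0.0255]
ee_rot: [2.007, 2.417, 0.0]
ft_force: [0.4, -1.6, -0.9]
finger_gap: 0.0454
finger_force: 0.0
```

>>> jog_arm --increments '[{"slide": [0,0,-2],"roll": 0,"gripper": 4.5},{"slide": [0,0,-3],"roll": 0,"gripper": 4.5},{"slide": [0,0,-3.5],"roll": 0,"gripper": 4.5},{"slide": [0,0,-3.5],"roll": 0,"gripper": 4.5},{"slide": [0,0,-3.5],"roll": 0,"gripper": 4.5},{"slide": [0,0,-3.5],"roll": 0,"gripper": 4.5},{"slide": [2,1,0],"roll": 0,"gripper": 4.5},{"slide": [0,0,0],"roll": 0,"gripper": 4.5}]'

```text
time: 12.45
position: [0.5178, -0.0519, 0.2182]
ee_rot: [2.002, 2.415, 0.008]
ft_force: [-0.2, 1.0, 0.1]
finger_gap: 0.0448
finger_force: 0.0
```

```bash
cat > bed.py <<'E'
from ws import *
def bed(name=None,zlo=.028,zhi=.042):
    p,W=ws(name,zlo,zhi)
    P=[o for o in jigfit(W,p,0) if o[1][0]<.042 or o[1][1]<.042]
    for o in P: print("post",o)
    m=zone(W,(.45,-.2,.0),(.65,.0,.012)); 
    return p,W
E
python3 - <<'E'
from bed import *
bed("w6")
E
```

```text
t 12.45 [ 0.5178 -0.0519  0.2182] 0.186 [-0.2  1.   0.1] 0.0448
slat ([0.506, -0.0778], [0.023, 0.16], 1.755, 0.0342, 3594, [248, 124])
post ([0.4868, 0.0305], [0.035, 0.014], 10.7, 808)
post ([0.5731, 0.0466], [0.036, 0.015], 10.4, 832)
post ([0.3658, -0.1722], [0.063, 0.032], 89.9, 1536)
post ([0.5239, -0.1666], [0.035, 0.015], 10.7, 565)
```

View pics/w6.png

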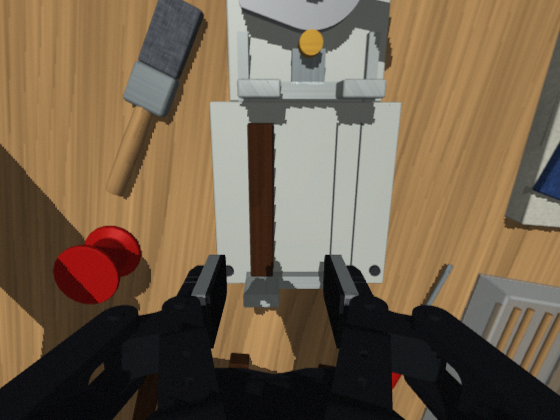

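Run:
```python
from h import *
plan([((.627,.350,.15),.114,4.5)])
```

```text
[{"slide": [3.15, 1.55, 0.55], "roll": 0.01, "gripper": 4.5}, {"slide": [3.1, 1.5, 0.55], "roll": 0.0, "gripper": 4.5}, {"slide": [3.15, 1.5, 0.55], "roll": 0.01, "gripper": 4.5}, {"slide": [3.15, 1.45, 0.55], "roll": 0.0, "gripper": 4.5}, {"slide": [3.15, 1.45, 0.55], "roll": 0.01, "gripper": 4.5}, {"slide": [3.2, 1.45, 0.55], "roll": 0.01, "gripper": 4.5}, {"slide": [3.2, 1.4, 0.6], "roll": 0.0, "gripper": 4.5}, {"slide": [3.15, 1.4, 0.55], "roll": 0.01, "gripper": 4.5}]
[{"slide": [3.2, 1.4, 0.55], "roll": 0.0, "gripper": 4.5}, {"slide": [3.2, 1.35, 0.55], "roll": 0.01, "gripper": 4.5}, {"slide": [3.25, 1.35, 0.55], "roll": 0.01, "gripper": 4.5}, {"slide": [3.2, 1.3, 0.55], "roll": 0.0, "gripper": 4.5}, {"slide": [0, 0, 0], "roll": 0, "gripper": 4.5}, {"slide": [0, 0, 0], "roll": 0, "gripper": 4.5}, {"slide": [0, 0, 0], "roll": 0, "gripper": 4.5}, {"slide": [0, 0, 0], "roll": 0, "gripper": 4.5}]
end [0.6269 0.3499 0.15  ] 0.117 q6~ 1.96
```

>>> jog_arm --increments '[{"slide": [3.15,1.55,0.55],"roll": 0.01,"gripper": 4.5},{"slide": [3.1,1.5,0.55],"roll": 0.0,"gripper": 4.5},{"slide": [3.15,1.5,0.55],"roll": 0.01,"gripper": 4.5},{"slide": [3.15,1.45,0.55],"roll": 0.0,"gripper": 4.5},{"slide": [3.15,1.45,0.55],"roll": 0.01,"gripper": 4.5},{"slide": [3.2,1.45,0.55],"roll": 0.01,"gripper": 4.5},{"slide": [3.2,1.4,0.6],"roll": 0.0,"gripper": 4.5},{"slide": [3.15,1.4,0.55],"roll": 0.01,"gripper": 4.5}]'

```text
time: 13.17
position: [0.5886, 0.2155, 0.1688]
ee_rot: [-2.066, -2.365, 0.005]
ft_force: [-0.5, 0.2, 0.0]
finger_gap: 0.0449
finger_force: 0.0
```

>>> jog_arm --increments '[{"slide": [3.2,1.4,0.55],"roll": 0.0,"gripper": 4.5},{"slide": [3.2,1.35,0.55],"roll": 0.01,"gripper": 4.5},{"slide": [3.25,1.35,0.55],"roll": 0.01,"gripper": 4.5},{"slide": [3.2,1.3,0.55],"roll": 0.0,"gripper": 4.5},{"slide": [0,0,0],"roll": 0,"gripper": 4.5},{"slide": [0,0,0],"roll": 0,"gripper": 4.5},{"slide": [0,0,0],"roll": 0,"gripper": 4.5},{"slide": [0,0,0],"roll": 0,"gripper": 4.5}]'

```text
time: 13.83
position: [0.6262, 0.3473, 0.1484]
ee_rot: [-2.091, -2.344, 0.003]
ft_force: [-0.6, -0.1, -0.4]
finger_gap: 0.0451
finger_force: 0.0
```

Run:
```python
from ws import *
ws()
plan([((.627,.351,.007),.114,4.5,3)])
```

```text
t 13.83 [0.6262 0.3473 0.1484] 0.114 [-0.6 -0.1 -0.4] 0.0451
slat ([0.6281, 0.3513], [0.024, 0.159], 1.688, 0.0213, 5397, [263, 92])
[{"slide": [0.05, 0.0, 2.85], "roll": 0.0, "gripper": 4.5}, {"slide": [0.1, 0.05, 2.8], "roll": 0.0, "gripper": 4.5}, {"slide": [0.05, 0.0, 2.85], "roll": 0.0, "gripper": 4.5}, {"slide": [0.1, 0.05, 2.85], "roll": 0.0, "gripper": 4.5}, {"slide": [0.05, 0.0, 2.85], "roll": 0.0, "gripper": 4.5}, {"slide": [0, 0, 0], "roll": 0, "gripper": 4.5}, {"slide": [0, 0, 0], "roll": 0, "gripper": 4.5}, {"slide": [0, 0, 0], "roll": 0, "gripper": 4.5}]
end [0.627  0.3508 0.0069] 0.114 q6~ 1.97
```

>>> jog_arm --increments '[{"slide": [0.1,0.1,2.9],"roll": 0,"gripper": 4.5},{"slide": [0.1,0.1,2.9],"roll": 0,"gripper": 4.5},{"slide": [0.1,0,2.9],"roll": 0,"gripper": 4.5},{"slide": [0.1,0,2.9],"roll": 0,"gripper": 4.5},{"slide": [0,0,1.6],"roll": 0,"gripper": 4.5},{"slide": [0,0,0.9],"roll": 0,"gripper": 4.5},{"slide": [0,0,0],"roll": 0,"gripper": 4.5},{"slide": [0,0,0],"roll": 0,"gripper": 4.5}]'

```text
time: 14.55
position: [0.6285, 0.3525, 0.0086]
ee_rot: [2.091, 2.344, 0.001]
ft_force: [-0.6, -0.9, 0.2]
finger_gap: 0.0449
finger_force: 0.0
```

>>> jog_arm --increments '[{"slide": [0,0,0],"roll": 0,"gripper": 3},{"slide": [0,0,0],"roll": 0,"gripper": 2},{"slide": [0,0,0],"roll": 0,"gripper": 2},{"slide": [0,0,0],"roll": 0,"gripper": 2},{"slide": [0,0,0],"roll": 0,"gripper": 2},{"slide": [0,0,0],"roll": 0,"gripper": 2},{"slide": [0,0,-1],"roll": 0,"gripper": 2},{"slide": [0,0,-2],"roll": 0,"gripper": 2}]'

```text
time: 15.22
position: [0.6261, 0.3521, 0.036]
ee_rot: [-2.089, -2.344, 0.008]
ft_force: [-0.7, -0.2, -1.7]
finger_gap: 0.0222
finger_force: 50.4
```

```bash
cat > jig.py <<'E'
from h import *
O=np.array([.5523,-.0656]); Y=.185
def J(x,y): c,s=math.cos(Y),math.sin(Y); return O+[c*x-s*y,s*x+c*y]
E
python3 - <<'E'
from jig import *
s=ctrl.sense(); print(s["time"],s["position"],yaw(s),s["ft_force"],s["finger_gap"],s["finger_force"])
x,y=J(.044,-.001); print(x,y)
plan([((.627,.345,.07),None,2),((.625,.30,.155),None,2),((x,y,.155),.185,2)])
E
```

```text
15.2167 [0.62605302 0.35212156 0.03603594] 0.11511433427753053 [-0.70650585 -0.20873515 -1.66151689] 0.022231187179888975 50.396520495414734
0.5957331415612582 -0.05848928877539642
[{"slide": [-0.7, 0.0, -3.4], "roll": 0.0, "gripper": 2}, {"slide": [-1.5, -0.25, -2.85], "roll": 0.0, "gripper": 2}, {"slide": [-1.5, -0.2, -2.8], "roll": 0.0, "gripper": 2}, {"slide": [-1.45, -0.25, -2.85], "roll": 0.0, "gripper": 2}, {"slide": [-3.55, -0.7, 0.0], "roll": -0.01, "gripper": 2}, {"slide": [-3.5, -0.75, 0.0], "roll": 0.0, "gripper": 2}, {"slide": [-3.5, -0.75, 0.0], "roll": -0.01, "gripper": 2}, {"slide": [-3.55, -0.75, 0.0], "roll": -0.01, "gripper": 2}]
[{"slide": [-3.5, -0.8, 0.0], "roll": 0.0, "gripper": 2}, {"slide": [-3.5, -0.8, 0.0], "roll": -0.01, "gripper": 2}, {"slide": [-3.5, -0.85, 0.0], "roll": -0.01, "gripper": 2}, {"slide": [-3.5, -0.9, 0.0], "roll": -0.01, "gripper": 2}, {"slide": [-3.45, -0.9, 0.0], "roll": 0.0, "gripper": 2}, {"slide": [-3.5, -0.9, 0.0], "roll": -0.01, "gripper": 2}, {"slide": [0, 0, 0], "roll": 0, "gripper": 2}, {"slide": [0, 0, 0], "roll": 0, "gripper": 2}]
end [ 0.5959 -0.0585  0.155 ] 0.185 q6~ 1.29
```

>>> jog_arm --increments '[{"slide": [-0.7,0.0,-3.4],"roll": 0.0,"gripper": 2},{"slide": [-1.5,-0.25,-2.85],"roll": 0.0,"gripper": 2},{"slide": [-1.5,-0.2,-2.8],"roll": 0.0,"gripper": 2},{"slide": [-1.45,-0.25,-2.85],"roll": 0.0,"gripper": 2},{"slide": [-3.55,-0.7,0.0],"roll": -0.01,"gripper": 2},{"slide": [-3.5,-0.75,0.0],"roll": 0.0,"gripper": 2},{"slide": [-3.5,-0.75,0.0],"roll": -0.01,"gripper": 2},{"slide": [-3.55,-0.75,0.0],"roll": -0.01,"gripper": 2}]'

```text
time: 15.88
position: [0.615, 0.1565, 0.1579]
ee_rot: [2.053, 2.378, 0.001]
ft_force: [0.4, -0.2, -0.6]
finger_gap: 0.023
finger_force: 50.4
```

>>> jog_arm --increments '[{"slide": [-3.5,-0.8,0.0],"roll": 0.0,"gripper": 2},{"slide": [-3.5,-0.8,0.0],"roll": -0.01,"gripper": 2},{"slide": [-3.5,-0.85,0.0],"roll": -0.01,"gripper": 2},{"slide": [-3.5,-0.9,0.0],"roll": -0.01,"gripper": 2},{"slide": [-3.45,-0.9,0.0],"roll": 0.0,"gripper": 2},{"slide": [-3.5,-0.9,0.0],"roll": -0.01,"gripper": 2},{"slide": [0,0,0],"roll": 0,"gripper": 2},{"slide": [0,0,0],"roll": 0,"gripper": 2}]'

```text
time: 16.55
position: [0.5977, -0.0592, 0.1575]
ee_rot: [2.011, 2.413, 0.001]
ft_force: [0.6, -0.7, -0.4]
finger_gap: 0.0225
finger_force: 50.4
```

>>> jog_arm --increments '[{"slide": [0,0,2.2],"roll": 0,"gripper": 2},{"slide": [0,0,2.2],"roll": 0,"gripper": 2},{"slide": [0,0,2],"roll": 0,"gripper": 2},{"slide": [0,0,0],"roll": 0,"gripper": 2},{"slide": [0,0,0],"roll": 0,"gripper": 2},{"slide": [0,0,0],"roll": 0,"gripper": 2},{"slide": [0,0,0],"roll": 0,"gripper": 2},{"slide": [0,0,0],"roll": 0,"gripper": 2}]'

```text
time: 17.22
position: [0.5992, -0.0572, 0.0944]
ee_rot: [2.005, 2.416, 0.003]
ft_force: [0.3, 0.3, -0.3]
finger_gap: 0.0224
finger_force: 50.4
```

Run:
```python
from jig import *
s=ctrl.sense(); print(s["time"],s["position"],yaw(s),s["ft_force"],s["finger_gap"],s["finger_force"])
x,y=J(.044,-.001); print(x,y)
plan([((x,y,.024),.185,2,2)])
```

```text
17.2167 [ 0.59920735 -0.05715723  0.09441466] 0.18545869269250734 [ 0.3467288   0.26233401 -0.33318734] 0.022410530302569842 50.39725720882416
0.5957331415612582 -0.05848928877539642
[{"slide": [0.0, -0.1, 1.75], "roll": 0.0, "gripper": 2}, {"slide": [-0.05, -0.1, 1.75], "roll": 0.0, "gripper": 2}, {"slide": [0.0, -0.05, 1.8], "roll": 0.0, "gripper": 2}, {"slide": [0.0, -0.1, 1.75], "roll": 0.0, "gripper": 2}, {"slide": [0, 0, 0], "roll": 0, "gripper": 2}, {"slide": [0, 0, 0], "roll": 0, "gripper": 2}, {"slide": [0, 0, 0], "roll": 0, "gripper": 2}, {"slide": [0, 0, 0], "roll": 0, "gripper": 2}]
end [ 0.5959 -0.0583  0.0239] 0.185 q6~ 1.29
```

>>> jog_arm --increments '[{"slide": [0,-0.1,1.8],"roll": 0,"gripper": 2},{"slide": [0,-0.1,1.8],"roll": 0,"gripper": 2},{"slide": [-0.1,-0.1,1.8],"roll": 0,"gripper": 2},{"slide": [0,0,1.5],"roll": 0,"gripper": 2},{"slide": [0,0,0],"roll": 0,"gripper": 2},{"slide": [0,0,0],"roll": 0,"gripper": 2},{"slide": [0,0,0],"roll": 0,"gripper": 2},{"slide": [0,0,0],"roll": 0,"gripper": 2}]'

```text
time: 17.88
position: [0.5959, -0.059, 0.0247]
ee_rot: [2.006, 2.416, 0.001]
ft_force: [-0.3, 0.3, -0.5]
finger_gap: 0.0225
finger_force: 56.3
```

>>> jog_arm --increments '[{"slide": [0,0,0.1],"roll": 0,"gripper": 2},{"slide": [0,0,0],"roll": 0,"gripper": 2},{"slide": [0,0,0],"roll": 0,"gripper": 2.6},{"slide": [0,0,0],"roll": 0,"gripper": 3.5},{"slide": [0,0,0],"roll": 0,"gripper": 4.5},{"slide": [0,0,0],"roll": 0,"gripper": 4.5},{"slide": [0,0,-1],"roll": 0,"gripper": 4.5},{"slide": [0,0,-3],"roll": 0,"gripper": 4.5}]'

```text
time: 18.55
position: [0.5914, -0.0586, 0.0596]
ee_rot: [-2.002, -2.411, 0.008]
ft_force: [0.3, 0.5, -0.2]
finger_gap: 0.0452
finger_force: 0.0
```

>>> jog_arm --increments '[{"slide": [0.2,-0.7,-3.5],"roll": 0,"gripper": 4.5},{"slide": [0.2,-0.7,-3.5],"roll": 0,"gripper": 4.5},{"slide": [0.2,-0.7,-3.5],"roll": 0,"gripper": 4.5},{"slide": [0.2,-0.7,-3.5],"roll": 0,"gripper": 4.5},{"slide": [0.2,-0.7,-3],"roll": 0,"gripper": 4.5},{"slide": [0,-0.5,0],"roll": 0,"gripper": 4.5},{"slide": [0,0,0],"roll": 0,"gripper": 4.5},{"slide": [0,0,0],"roll": 0,"gripper": 4.5}]'

```text
time: 19.22
position: [0.5537, -0.0564, 0.233]
ee_rot: [2.007, 2.417, 0.0]
ft_force: [0.0, 1.0, -0.3]
finger_gap: 0.0451
finger_force: 0.0
```

Run:
```python
from bed import *
bed("w7")
p,d=vision.snapshot("scene"); W=cloud("scene",p,d)
print("scene");[print(q) for q in slats(W,p) if .13<q[1][1]<.2 and q[1][0]<.035]
```

```text
t 19.22 [ 0.5537 -0.0564  0.233 ] 0.185 [ 0.   1.  -0.3] 0.0451
slat ([0.7875, 0.0462], [0.026, 0.129], 1.563, 0.0406, 2583, [493, 54])
slat ([0.5084, -0.0769], [0.024, 0.159], 1.757, 0.0349, 3485, [215, 112])
slat ([0.5943, -0.0619], [0.024, 0.16], 1.756, 0.0347, 3483, [300, 113])
post ([0.4888, 0.0314], [0.036, 0.014], 10.5, 779)
post ([0.5751, 0.0476], [0.036, 0.015], 10.7, 778)
post ([0.3667, -0.1712], [0.033, 0.064], 0.1, 1567)
post ([0.5322, -0.1637], [0.022, 0.015], 11.7, 311)
post ([0.6074, -0.1496], [0.027, 0.015], 11.9, 386)
scene
([0.7551, 0.4047], [0.005, 0.146], 1.567, 0.021, 107, [444, 221])
([0.4126, -0.3522], [0.03, 0.16], 1.469, 0.0197, 600, [119, 259])
([0.5254, -0.3645], [0.028, 0.159], 1.661, 0.0197, 664, [135, 290])
([0.6326, -0.3622], [0.029, 0.16], 1.557, 0.0201, 747, [154, 325])
```

```bash
sed -i 's/^O=.*/O=np.array([.553,-.065]); Y=.185/' jig.py
python3 - <<'E'
from h import *
plan([((.410,-.352,.15),-.10,4.5)])
E
```

```text
[{"slide": [-2.95, -2.15, 0.9], "roll": 0.03, "gripper": 4.5}, {"slide": [-3.0, -2.1, 0.9], "roll": 0.03, "gripper": 4.5}, {"slide": [-3.05, -2.0, 0.9], "roll": 0.03, "gripper": 4.5}, {"slide": [-3.1, -1.9, 0.9], "roll": 0.04, "gripper": 4.5}, {"slide": [-3.2, -1.75, 0.95], "roll": 0.03, "gripper": 4.5}, {"slide": [-3.25, -1.7, 0.9], "roll": 0.03, "gripper": 4.5}, {"slide": [-3.3, -1.55, 0.9], "roll": 0.03, "gripper": 4.5}, {"slide": [-3.35, -1.5, 0.9], "roll": 0.03, "gripper": 4.5}]
[{"slide": [-3.35, -1.35, 0.9], "roll": 0.03, "gripper": 4.5}, {"slide": [0, 0, 0], "roll": 0, "gripper": 4.5}, {"slide": [0, 0, 0], "roll": 0, "gripper": 4.5}, {"slide": [0, 0, 0], "roll": 0, "gripper": 4.5}, {"slide": [0, 0, 0], "roll": 0, "gripper": 4.5}, {"slide": [0, 0, 0], "roll": 0, "gripper": 4.5}, {"slide": [0, 0, 0], "roll": 0, "gripper": 4.5}, {"slide": [0, 0, 0], "roll": 0, "gripper": 4.5}]
end [ 0.4101 -0.3519  0.15  ] -0.095 q6~ 0.96
```

>>> jog_arm --increments '[{"slide": [-2.95,-2.15,0.9],"roll": 0.03,"gripper": 4.5},{"slide": [-3.0,-2.1,0.9],"roll": 0.03,"gripper": 4.5},{"slide": [-3.05,-2.0,0.9],"roll": 0.03,"gripper": 4.5},{"slide": [-3.1,-1.9,0.9],"roll": 0.04,"gripper": 4.5},{"slide": [-3.2,-1.75,0.95],"roll": 0.03,"gripper": 4.5},{"slide": [-3.25,-1.7,0.9],"roll": 0.03,"gripper": 4.5},{"slide": [-3.3,-1.55,0.9],"roll": 0.03,"gripper": 4.5},{"slide": [-3.35,-1.5,0.9],"roll": 0.03,"gripper": 4.5}]'

```text
time: 19.98
position: [0.4249, -0.3203, 0.1582]
ee_rot: [-2.292, -2.145, 0.001]
ft_force: [0.4, -0.2, -0.5]
finger_gap: 0.0451
finger_force: 0.0
```

>>> jog_arm --increments '[{"slide": [-3.35,-1.35,0.9],"roll": 0.03,"gripper": 4.5},{"slide": [0,0,0],"roll": 0,"gripper": 4.5},{"slide": [0,0,0],"roll": 0,"gripper": 4.5},{"slide": [0,0,0],"roll": 0,"gripper": 4.5},{"slide": [0,0,0],"roll": 0,"gripper": 4.5},{"slide": [0,0,0],"roll": 0,"gripper": 4.5},{"slide": [0,0,0],"roll": 0,"gripper": 4.5},{"slide": [0,0,0],"roll": 0,"gripper": 4.5}]'

```text
time: 20.65
position: [0.4115, -0.3512, 0.1516]
ee_rot: [2.322, 2.115, 0.0]
ft_force: [0.4, 0.8, 0.1]
finger_gap: 0.0448
finger_force: 0.0
```

Run:
```python
from ws import *
ws("w8")
```

```text
t 20.65 [ 0.4115 -0.3512  0.1516] -0.093 [0.4 0.8 0.1] 0.0448
slat ([0.6305, -0.3628], [0.026, 0.159], 1.56, 0.0205, 6325, [506, 85])
slat ([0.4107, -0.3537], [0.024, 0.16], 1.481, 0.0208, 5199, [260, 100])
slat ([0.5236, -0.3646], [0.024, 0.159], 1.654, 0.0207, 5634, [385, 100])
```

>>> jog_arm --increments '[{"slide": [-0.1,0,2.9],"roll": 0,"gripper": 4.5},{"slide": [-0.1,0,2.9],"roll": 0,"gripper": 4.5},{"slide": [0,0,2.9],"roll": 0,"gripper": 4.5},{"slide": [0,0,2.9],"roll": 0,"gripper": 4.5},{"slide": [0,0,1.8],"roll": 0,"gripper": 4.5},{"slide": [0,0,1],"roll": 0,"gripper": 4.5},{"slide": [0,0,0],"roll": 0,"gripper": 4.5},{"slide": [0,0,0],"roll": 0,"gripper": 4.5}]'

```text
time: 21.37
position: [0.4109, -0.3539, 0.0076]
ee_rot: [-2.324, -2.114, -0.0]
ft_force: [0.6, -0.2, 0.3]
finger_gap: 0.0452
finger_force: 0.0
```

>>> jog_arm --increments '[{"slide": [0,0,0],"roll": 0,"gripper": 3},{"slide": [0,0,0],"roll": 0,"gripper": 2},{"slide": [0,0,0],"roll": 0,"gripper": 2},{"slide": [0,0,0],"roll": 0,"gripper": 2},{"slide": [0,0,0],"roll": 0,"gripper": 2},{"slide": [0,0,0],"roll": 0,"gripper": 2},{"slide": [0,0,-1],"roll": 0,"gripper": 2},{"slide": [0,0,-2],"roll": 0,"gripper": 2}]'

```text
time: 22.03
position: [0.409, -0.3526, 0.0365]
ee_rot: [-2.321, -2.11, 0.001]
ft_force: [0.9, -0.2, -0.4]
finger_gap: 0.0224
finger_force: 49.5
```

Run:
```python
from jig import *
s=ctrl.sense(); print(s["time"],s["position"],yaw(s),s["ft_force"],s["finger_gap"],s["finger_force"])
x,y=J(0,-.044); print(x,y)
plan([((.412,-.34,.13),None,2,3.3),((x,y,.15),Y-math.pi/2,2)])
```

```text
22.0333 [ 0.40899774 -0.35258561  0.03645474] -0.09503201694770216 [ 0.9349256  -0.19911683 -0.41640689] 0.022397367134187322 49.46785390377045
0.5610936474752338 -0.10824919502773019
[{"slide": [0.45, 0.05, -3.1], "roll": 0.0, "gripper": 2}, {"slide": [0.4, 0.05, -3.15], "roll": 0.0, "gripper": 2}, {"slide": [0.45, 0.1, -3.1], "roll": 0.0, "gripper": 2}, {"slide": [2.2, 1.15, -0.2], "roll": 0.12, "gripper": 2}, {"slide": [2.35, 0.85, -0.15], "roll": 0.11, "gripper": 2}, {"slide": [2.45, 0.65, -0.2], "roll": 0.12, "gripper": 2}, {"slide": [2.5, 0.3, -0.2], "roll": 0.12, "gripper": 2}, {"slide": [2.5, 0.0, -0.15], "roll": 0.12, "gripper": 2}]
[{"slide": [2.45, -0.25, -0.2], "roll": 0.11, "gripper": 2}, {"slide": [2.45, -0.6, -0.2], "roll": 0.12, "gripper": 2}, {"slide": [2.35, -0.8, -0.15], "roll": 0.12, "gripper": 2}, {"slide": [2.25, -1.15, -0.2], "roll": 0.12, "gripper": 2}, {"slide": [2.1, -1.35, -0.15], "roll": 0.11, "gripper": 2}, {"slide": [1.9, -1.6, -0.2], "roll": 0.12, "gripper": 2}, {"slide": [0, 0, 0], "roll": 0, "gripper": 2}, {"slide": [0, 0, 0], "roll": 0, "gripper": 2}]
end [ 0.5611 -0.1085  0.15  ] -1.385 q6~ 2.77
```

>>> jog_arm --increments '[{"slide": [0.45,0.05,-3.1],"roll": 0.0,"gripper": 2},{"slide": [0.4,0.05,-3.15],"roll": 0.0,"gripper": 2},{"slide": [0.45,0.1,-3.1],"roll": 0.0,"gripper": 2},{"slide": [2.2,1.15,-0.2],"roll": 0.12,"gripper": 2},{"slide": [2.35,0.85,-0.15],"roll": 0.11,"gripper": 2},{"slide": [2.45,0.65,-0.2],"roll": 0.12,"gripper": 2},{"slide": [2.5,0.3,-0.2],"roll": 0.12,"gripper": 2},{"slide": [2.5,0.0,-0.15],"roll": 0.12,"gripper": 2}]'

```text
time: 22.7
position: [0.4819, -0.2347, 0.1409]
ee_rot: [2.842, 1.337, 0.001]
ft_force: [-0.3, 0.1, -1.0]
finger_gap: 0.0227
finger_force: 49.5
```

>>> jog_arm --increments '[{"slide": [2.45,-0.25,-0.2],"roll": 0.11,"gripper": 2},{"slide": [2.45,-0.6,-0.2],"roll": 0.12,"gripper": 2},{"slide": [2.35,-0.8,-0.15],"roll": 0.12,"gripper": 2},{"slide": [2.25,-1.15,-0.2],"roll": 0.12,"gripper": 2},{"slide": [2.1,-1.35,-0.15],"roll": 0.11,"gripper": 2},{"slide": [1.9,-1.6,-0.2],"roll": 0.12,"gripper": 2},{"slide": [0,0,0],"roll": 0,"gripper": 2},{"slide": [0,0,0],"roll": 0,"gripper": 2}]'

```text
time: 23.37
position: [0.5631, -0.1089, 0.1515]
ee_rot: [3.127, 0.297, 0.001]
ft_force: [-0.6, 0.2, -0.9]
finger_gap: 0.0226
finger_force: 49.5
```

>>> jog_arm --increments '[{"slide": [0,0,2],"roll": 0,"gripper": 2},{"slide": [0,0,2],"roll": 0,"gripper": 2},{"slide": [0,0,2],"roll": 0,"gripper": 2},{"slide": [0,0,0],"roll": 0,"gripper": 2},{"slide": [0,0,0],"roll": 0,"gripper": 2},{"slide": [0,0,0],"roll": 0,"gripper": 2},{"slide": [0,0,0],"roll": 0,"gripper": 2},{"slide": [0,0,0],"roll": 0,"gripper": 2}]'

```text
time: 24.03
position: [0.5637, -0.1104, 0.0923]
ee_rot: [3.127, 0.291, 0.004]
ft_force: [0.9, 0.1, -0.5]
finger_gap: 0.0222
finger_force: 49.5
```

Run:
```python
from jig import *
s=ctrl.sense(); print(s["time"],s["position"],s["qpos"].round(2),yaw(s),s["ft_force"],s["finger_gap"],s["finger_force"])
x,y=J(0,-.044); print(x,y)
plan([((x,y,.044),Y-math.pi/2,2,1.8)])
```

```text
24.0333 [ 0.56372251 -0.11035232  0.0923165 ] [-0.19  0.43 -0.26  0.88 -0.    2.76] -1.3851604443685253 [ 0.89544008  0.10235636 -0.45297888] 0.022190203221279094 49.462984800338745
0.5610936474752338 -0.10824919502773019
[{"slide": [-0.05, -0.1, 1.6], "roll": 0.0, "gripper": 2}, {"slide": [-0.1, -0.05, 1.6], "roll": 0.0, "gripper": 2}, {"slide": [-0.05, -0.1, 1.65], "roll": 0.0, "gripper": 2}, {"slide": [0, 0, 0], "roll": 0, "gripper": 2}, {"slide": [0, 0, 0], "roll": 0, "gripper": 2}, {"slide": [0, 0, 0], "roll": 0, "gripper": 2}, {"slide": [0, 0, 0], "roll": 0, "gripper": 2}, {"slide": [0, 0, 0], "roll": 0, "gripper": 2}]
end [ 0.5613 -0.1083  0.0438] -1.385 q6~ 2.77
```

>>> jog_arm --increments '[{"slide": [-0.1,-0.1,1.6],"roll": 0,"gripper": 2},{"slide": [-0.1,-0.1,1.6],"roll": 0,"gripper": 2},{"slide": [0,0,1.4],"roll": 0,"gripper": 2},{"slide": [0,0,0],"roll": 0,"gripper": 2},{"slide": [0,0,0],"roll": 0,"gripper": 2},{"slide": [0,0,0],"roll": 0,"gripper": 2},{"slide": [0,0,0],"roll": 0,"gripper": 2},{"slide": [0,0,0],"roll": 0,"gripper": 2}]'

```text
time: 24.7
position: [0.5609, -0.1084, 0.0456]
ee_rot: [3.128, 0.291, 0.002]
ft_force: [-0.4, 0.5, -0.2]
finger_gap: 0.0223
finger_force: 51.1
```

>>> jog_arm --increments '[{"slide": [0,0,0.2],"roll": 0,"gripper": 2},{"slide": [0,0,0],"roll": 0,"gripper": 2},{"slide": [0,0,0],"roll": 0,"gripper": 2.6},{"slide": [0,0,0],"roll": 0,"gripper": 3.5},{"slide": [0,0,0],"roll": 0,"gripper": 4.5},{"slide": [0,0,0],"roll": 0,"gripper": 4.5},{"slide": [0,0,-1],"roll": 0,"gripper": 4.5},{"slide": [0,0,-3],"roll": 0,"gripper": 4.5}]'

```text
time: 25.37
position: [0.5566, -0.1075, 0.0797]
ee_rot: [-3.125, -0.291, 0.014]
ft_force: [1.0, 0.5, -0.4]
finger_gap: 0.045
finger_force: 0.0
```

>>> jog_arm --increments '[{"slide": [0,0,-3.5],"roll": 0,"gripper": 4.5},{"slide": [0,0,-3.5],"roll": 0,"gripper": 4.5},{"slide": [0,0,-3.5],"roll": 0,"gripper": 4.5},{"slide": [0,0,-3],"roll": 0,"gripper": 4.5},{"slide": [0,0,0],"roll": 0,"gripper": 4.5},{"slide": [0,0,0],"roll": 0,"gripper": 4.5},{"slide": [0,0,0],"roll": 0,"gripper": 4.5},{"slide": [0,0,0],"roll": 0,"gripper": 4.5}]'

```text
time: 26.03
position: [0.5592, -0.108, 0.2165]
ee_rot: [-3.127, -0.291, 0.004]
ft_force: [-0.7, -0.9, -0.6]
finger_gap: 0.0451
finger_force: 0.0
```

Run:
```python
from bed import *
p,W=bed("w9",.047,.062)
plan([((.5225,-.362,.15),.083,4.5)])
```

```text
t 26.03 [ 0.5592 -0.108   0.2165] -1.385 [-0.7 -0.9 -0.6] 0.0451
slat ([0.5637, -0.1087], [0.024, 0.158], 0.186, 0.0556, 4352, [262, 93])
post ([0.5755, 0.0476], [0.035, 0.016], 9.7, 851)
post ([0.6122, -0.1495], [0.036, 0.015], 11.0, 773)
post ([0.5144, 0.118], [0.004, 0.021], 89.8, 216)
post ([0.4894, 0.0315], [0.036, 0.016], 11.4, 699)
post ([0.5257, -0.1656], [0.037, 0.015], 10.6, 621)
post ([0.374, -0.1643], [0.018, 0.056], 18.0, 564)
[{"slide": [-0.65, 1.85, 0.5], "roll": -0.11, "gripper": 4.5}, {"slide": [-0.85, 1.8, 0.5], "roll": -0.12, "gripper": 4.5}, {"slide": [-1.05, 1.7, 0.55], "roll": -0.11, "gripper": 4.5}, {"slide": [-1.2, 1.55, 0.5], "roll": -0.11, "gripper": 4.5}, {"slide": [-1.4, 1.4, 0.5], "roll": -0.11, "gripper": 4.5}, {"slide": [-1.5, 1.25, 0.5], "roll": -0.12, "gripper": 4.5}, {"slide": [-1.7, 1.05, 0.5], "roll": -0.11, "gripper": 4.5}, {"slide": [-1.75, 0.85, 0.55], "roll": -0.11, "gripper": 4.5}]
[{"slide": [-1.85, 0.65, 0.5], "roll": -0.12, "gripper": 4.5}, {"slide": [-1.95, 0.45, 0.5], "roll": -0.11, "gripper": 4.5}, {"slide": [-1.95, 0.2, 0.5], "roll": -0.11, "gripper": 4.5}, {"slide": [-2.0, 0.0, 0.5], "roll": -0.12, "gripper": 4.5}, {"slide": [-1.95, -0.2, 0.5], "roll": -0.11, "gripper": 4.5}, {"slide": [0, 0, 0], "roll": 0, "gripper": 4.5}, {"slide": [0, 0, 0], "roll": 0, "gripper": 4.5}, {"slide": [0, 0, 0], "roll": 0, "gripper": 4.5}]
end [ 0.5227 -0.3621  0.1502] 0.085 q6~ 0.88
```

```bash
cat > chk.py <<'E'
from h import *
def chk(zlo,zhi,cams=("scene","side")):
    for n in cams:
        p,d=vision.snapshot(n); W=cloud(n,p,d)
        m=zone(W,(.45,-.25,.060),(.65,.12,.069)); k,l,st,_=cv2.connectedComponentsWithStats(m.astype(np.uint8)); c=[]
        for i in range(1,k):
            if st[i,4]>15:
                r=cv2.minAreaRect(W[l==i][:,:2].astype(np.float32))
                if .025<max(r[1])<.045: c.append(r[0])
        c=np.array(c); f=c[c[:,1]<-.1].mean(0); j=c[c[:,1]>-.0].mean(0); v=(j-f)/np.linalg.norm(j-f); 
        print(n,len(c),"f",f.round(4),"j",j.round(4),np.linalg.norm(j-f).round(4),"yaw",round(math.atan2(-v[0],v[1]),3))
        O=f+.0915*v; ux=np.array([v[1],-v[0]])
        for q in slats(W,p,zlo,zhi):
            if .1<q[1][1]<.2 and .012<q[1][0]<.04 and np.linalg.norm(q[0]-O)<.15: e=np.array(q[0])-O; print("  slat jig mm",(np.array([e@ux,e@v])*1000).round(1),q[1],round(q[2]-math.atan2(ux[1],ux[0]),3),q[3])
if __name__=="__main__":
    import sys; chk(float(sys.argv[1]),float(sys.argv[2]))
E
python3 chk.py .048 .062
```

```text
scene 4 f [ 0.5717 -0.1571] j [0.5345 0.0404] 0.201 yaw 0.186
  slat jig mm [  3.7 -42.9] [0.026, 0.16] -0.001 0.0548
side 4 f [ 0.5681 -0.156 ] j [0.5295 0.0418] 0.2015 yaw 0.193
  slat jig mm [  1.1 -42.5] [0.03, 0.157] -0.025 0.0543
```

>>> jog_arm --increments '[{"slide": [0,0,3.5],"roll": 0,"gripper": 4.5},{"slide": [0,0,3.5],"roll": 0,"gripper": 4.5},{"slide": [0,0,3.5],"roll": 0,"gripper": 4.5},{"slide": [0,0,3],"roll": 0,"gripper": 4.5},{"slide": [0,0,2],"roll": 0,"gripper": 4.5},{"slide": [0,0,1.8],"roll": 0,"gripper": 4.5},{"slide": [0,0,0],"roll": 0,"gripper": 4.5},{"slide": [0,0,0],"roll": 0,"gripper": 4.5}]'

```text
time: 26.85
position: [0.5588, -0.108, 0.0434]
ee_rot: [-3.127, -0.291, 0.006]
ft_force: [0.4, -0.4, -0.1]
finger_gap: 0.0449
finger_force: 0.0
```

>>> jog_arm --increments '[{"slide": [0,0,0],"roll": 0,"gripper": 3},{"slide": [0,0,0],"roll": 0,"gripper": 2},{"slide": [0,0,0],"roll": 0,"gripper": 2},{"slide": [0,0,0],"roll": 0,"gripper": 2},{"slide": [0,0,0],"roll": 0,"gripper": 2},{"slide": [0,0,0],"roll": 0,"gripper": 2},{"slide": [0,0,-0.3],"roll": 0,"gripper": 2},{"slide": [0,0,0],"roll": 0,"gripper": 2}]'

```text
time: 27.52
position: [0.5605, -0.1083, 0.0484]
ee_rot: [3.128, 0.291, 0.001]
ft_force: [0.6, -0.4, -0.7]
finger_gap: 0.0224
finger_force: 49.0
```

>>> jog_arm --increments '[{"slide": [-0.3,0.1,0],"roll": 0,"gripper": 2},{"slide": [0,0,0],"roll": 0,"gripper": 2},{"slide": [0,0,0],"roll": 0,"gripper": 2},{"slide": [0,0,0.3],"roll": 0,"gripper": 2},{"slide": [0,0,0],"roll": 0,"gripper": 2},{"slide": [0,0,0],"roll": 0,"gripper": 2.6},{"slide": [0,0,0],"roll": 0,"gripper": 3.5},{"slide": [0,0,0],"roll": 0,"gripper": 4.5}]'

```text
time: 28.18
position: [0.5575, -0.1098, 0.0445]
ee_rot: [-3.128, -0.291, 0.0]
ft_force: [0.1, -0.3, 0.6]
finger_gap: 0.0445
finger_force: 0.0
```

>>> jog_arm --increments '[{"slide": [0,0,0],"roll": 0,"gripper": 4.5},{"slide": [0,0,-1],"roll": 0,"gripper": 4.5},{"slide": [0,0,-3],"roll": 0,"gripper": 4.5},{"slide": [0,0,-3.5],"roll": 0,"gripper": 4.5},{"slide": [0,0,-3.5],"roll": 0,"gripper": 4.5},{"slide": [0,0,-3.5],"roll": 0,"gripper": 4.5},{"slide": [0,0,-2.5],"roll": 0,"gripper": 4.5},{"slide": [0,0,0],"roll": 0,"gripper": 4.5}]'

```text
time: 28.85
position: [0.5611, -0.1105, 0.2218]
ee_rot: [3.125, 0.291, 0.017]
ft_force: [1.9, 0.3, 0.9]
finger_gap: 0.0451
finger_force: 0.0
```

Run:
```python
from bed import *
from chk import chk
p,W=bed(None,.047,.062); chk(.048,.062)
plan([((.5225,-.362,.15),.083,4.5)])
```

```text
t 28.85 [ 0.5611 -0.1105  0.2218] -1.385 [1.9 0.3 0.9] 0.0451
slat ([0.5579, -0.11], [0.024, 0.158], 0.18, 0.0529, 4096, [260, 103])
post ([0.574, 0.0477], [0.035, 0.015], 10.7, 767)
post ([0.6104, -0.1492], [0.036, 0.015], 10.1, 711)
post ([0.5142, 0.1179], [0.004, 0.018], 89.8, 157)
post ([0.4879, 0.032], [0.036, 0.016], 11.4, 631)
post ([0.5243, -0.1653], [0.036, 0.015], 10.8, 574)
post ([0.3724, -0.1633], [0.016, 0.054], 19.8, 469)
scene 4 f [ 0.571  -0.1575] j [0.5339 0.0392] 0.2001 yaw 0.186
  slat jig mm [  0.6 -43.7] [0.027, 0.16] -0.002 0.0546
side 4 f [ 0.5665 -0.1573] j [0.5293 0.0414] 0.2022 yaw 0.185
  slat jig mm [ -2.  -41.2] [0.031, 0.158] 0.007 0.0541
[{"slide": [-0.6, 1.85, 0.5], "roll": -0.11, "gripper": 4.5}, {"slide": [-0.85, 1.8, 0.5], "roll": -0.12, "gripper": 4.5}, {"slide": [-1.0, 1.65, 0.5], "roll": -0.11, "gripper": 4.5}, {"slide": [-1.25, 1.55, 0.5], "roll": -0.11, "gripper": 4.5}, {"slide": [-1.35, 1.4, 0.5], "roll": -0.11, "gripper": 4.5}, {"slide": [-1.5, 1.25, 0.5], "roll": -0.12, "gripper": 4.5}, {"slide": [-1.65, 1.05, 0.5], "roll": -0.11, "gripper": 4.5}, {"slide": [-1.75, 0.85, 0.5], "roll": -0.11, "gripper": 4.5}]
[{"slide": [-1.85, 0.65, 0.5], "roll": -0.12, "gripper": 4.5}, {"slide": [-1.9, 0.45, 0.5], "roll": -0.11, "gripper": 4.5}, {"slide": [-1.95, 0.25, 0.5], "roll": -0.11, "gripper": 4.5}, {"slide": [-1.95, 0.0, 0.5], "roll": -0.12, "gripper": 4.5}, {"slide": [-1.95, -0.2, 0.5], "roll": -0.11, "gripper": 4.5}, {"slide": [0, 0, 0], "roll": 0, "gripper": 4.5}, {"slide": [0, 0, 0], "roll": 0, "gripper": 4.5}, {"slide": [0, 0, 0], "roll": 0, "gripper": 4.5}]
end [ 0.5227 -0.3618  0.1499] 0.085 q6~ 0.88
```

>>> jog_arm --increments '[{"slide": [-0.6,1.85,0.5],"roll": -0.11,"gripper": 4.5},{"slide": [-0.85,1.8,0.5],"roll": -0.12,"gripper": 4.5},{"slide": [-1.0,1.65,0.5],"roll": -0.11,"gripper": 4.5},{"slide": [-1.25,1.55,0.5],"roll": -0.11,"gripper": 4.5},{"slide": [-1.35,1.4,0.5],"roll": -0.11,"gripper": 4.5},{"slide": [-1.5,1.25,0.5],"roll": -0.12,"gripper": 4.5},{"slide": [-1.65,1.05,0.5],"roll": -0.11,"gripper": 4.5},{"slide": [-1.75,0.85,0.5],"roll": -0.11,"gripper": 4.5}]'

```text
time: 29.67
position: [0.5345, -0.2651, 0.1723]
ee_rot: [-2.682, -1.628, 0.004]
ft_force: [0.4, 0.2, 0.4]
finger_gap: 0.0447
finger_force: 0.0
```

>>> jog_arm --increments '[{"slide": [-1.85,0.65,0.5],"roll": -0.12,"gripper": 4.5},{"slide": [-1.9,0.45,0.5],"roll": -0.11,"gripper": 4.5},{"slide": [-1.95,0.25,0.5],"roll": -0.11,"gripper": 4.5},{"slide": [-1.95,0.0,0.5],"roll": -0.12,"gripper": 4.5},{"slide": [-1.95,-0.2,0.5],"roll": -0.11,"gripper": 4.5},{"slide": [0,0,0],"roll": 0,"gripper": 4.5},{"slide": [0,0,0],"roll": 0,"gripper": 4.5},{"slide": [0,0,0],"roll": 0,"gripper": 4.5}]'

```text
time: 30.33
position: [0.522, -0.3608, 0.1484]
ee_rot: [-2.124, -2.31, -0.0]
ft_force: [0.1, 0.5, -0.2]
finger_gap: 0.045
finger_force: 0.0
```

Run:
```python
from ws import *
ws()
```

```text
t 30.33 [ 0.522  -0.3608  0.1484] 0.084 [ 0.1  0.5 -0.2] 0.045
slat ([0.5249, -0.3645], [0.024, 0.159], 1.654, 0.0214, 5219, [264, 103])
```

Run:
```python
from ws import *
p,d=vision.snapshot("wrist"); cv2.imwrite("pics/w10.png",p); W=cloud("wrist",p,d)
for q in slats(W,p): print(q)
p,d=vision.snapshot("scene"); W=cloud("scene",p,d)
print("scene");[print(q) for q in slats(W,p) if .1<q[1][1]<.2 and q[1][0]<.045]
```

```text
([0.6864, -0.3443], [0.045, 0.16], 1.558, 0.0211, 6404, [423, 92])
([0.5246, -0.3649], [0.024, 0.16], 1.653, 0.0213, 5255, [263, 103])
([0.759, -0.4668], [0.005, 0.07], 1.576, 0.0171, 291, [502, 291])
([0.5659, -0.4838], [0.009, 0.043], 1.062, 0.0222, 349, [300, 308])
scene
([0.7649, 0.4281], [0.026, 0.183], 1.555, 0.0219, 166, [446, 213])
([0.527, -0.3645], [0.028, 0.159], 1.639, 0.0197, 656, [135, 290])
([0.6813, -0.3446], [0.029, 0.158], 1.563, 0.0198, 731, [170, 336])
```

View pics/w10.png

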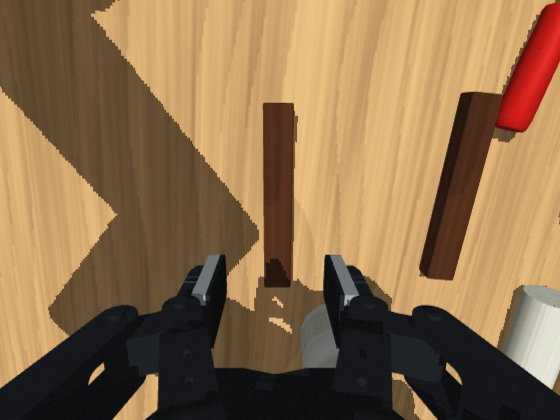

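>>> jog_arm --increments '[{"slide": [-0.2,0.1,2.9],"roll": 0,"gripper": 4.5},{"slide": [-0.2,0.1,2.9],"roll": 0,"gripper": 4.5},{"slide": [0,0,2.9],"roll": 0,"gripper": 4.5},{"slide": [0,0,2.9],"roll": 0,"gripper": 4.5},{"slide": [0,0,1.7],"roll": 0,"gripper": 4.5},{"slide": [0,0,0.9],"roll": 0,"gripper": 4.5},{"slide": [0,0,0],"roll": 0,"gripper": 4.5},{"slide": [0,0,0],"roll": 0,"gripper": 4.5}]'

```text
time: 31.15
position: [0.5257, -0.3654, 0.0083]
ee_rot: [2.124, 2.314, 0.0]
ft_force: [-0.2, -0.3, 0.3]
finger_gap: 0.0452
finger_force: 0.0
```

>>> jog_arm --increments '[{"slide": [0,0,0],"roll": 0,"gripper": 3},{"slide": [0,0,0],"roll": 0,"gripper": 2},{"slide": [0,0,0],"roll": 0,"gripper": 2},{"slide": [0,0,0],"roll": 0,"gripper": 2},{"slide": [0,0,0],"roll": 0,"gripper": 2},{"slide": [0,0,0],"roll": 0,"gripper": 2},{"slide": [0,0,-1],"roll": 0,"gripper": 2},{"slide": [0,0,-2],"roll": 0,"gripper": 2}]'

```text
time: 31.82
position: [0.5233, -0.3644, 0.0365]
ee_rot: [-2.122, -2.31, 0.001]
ft_force: [-0.2, 0.0, -1.7]
finger_gap: 0.0224
finger_force: 50.1
```

Run:
```python
import jig; from jig import *
jig.O=np.array([.550,-.066])
s=ctrl.sense(); print(s["time"],s["position"],yaw(s),s["ft_force"],s["finger_gap"],s["finger_force"])
x,y=J(0,.044); print(x,y)
plan([((.5235,-.35,.14),None,2,3.6),((x,y,.16),Y-math.pi/2,2)])
```

```text
31.8167 [ 0.52332866 -0.36443631  0.03650051] 0.0848652935270965 [-0.17923465  0.00678821 -1.72045476] 0.022384501856155974 50.13031303882599
0.5419063525247663 -0.02275080497226982
[{"slide": [0.5, 0.05, -3.45], "roll": 0.0, "gripper": 2}, {"slide": [0.45, 0.05, -3.45], "roll": 0.0, "gripper": 2}, {"slide": [0.5, 0.05, -3.45], "roll": 0.0, "gripper": 2}, {"slide": [2.5, 0.35, -0.15], "roll": 0.11, "gripper": 2}, {"slide": [2.5, 0.1, -0.15], "roll": 0.12, "gripper": 2}, {"slide": [2.5, -0.25, -0.15], "roll": 0.11, "gripper": 2}, {"slide": [2.5, -0.5, -0.15], "roll": 0.11, "gripper": 2}, {"slide": [2.4, -0.75, -0.15], "roll": 0.12, "gripper": 2}]
[{"slide": [2.3, -1.05, -0.15], "roll": 0.11, "gripper": 2}, {"slide": [2.15, -1.3, -0.2], "roll": 0.11, "gripper": 2}, {"slide": [2.0, -1.55, -0.15], "roll": 0.12, "gripper": 2}, {"slide": [1.8, -1.75, -0.15], "roll": 0.11, "gripper": 2}, {"slide": [1.65, -1.9, -0.15], "roll": 0.11, "gripper": 2}, {"slide": [1.35, -2.15, -0.15], "roll": 0.11, "gripper": 2}, {"slide": [1.15, -2.2, -0.15], "roll": 0.12, "gripper": 2}, {"slide": [0.85, -2.4, -0.15], "roll": 0.11, "gripper": 2}]
end [ 0.5417 -0.0227  0.16  ] -1.385 q6~ 2.91
```

>>> jog_arm --increments '[{"slide": [0.5,0.05,-3.45],"roll": 0.0,"gripper": 2},{"slide": [0.45,0.05,-3.45],"roll": 0.0,"gripper": 2},{"slide": [0.5,0.05,-3.45],"roll": 0.0,"gripper": 2},{"slide": [2.5,0.35,-0.15],"roll": 0.11,"gripper": 2},{"slide": [2.5,0.1,-0.15],"roll": 0.12,"gripper": 2},{"slide": [2.5,-0.25,-0.15],"roll": 0.11,"gripper": 2},{"slide": [2.5,-0.5,-0.15],"roll": 0.11,"gripper": 2},{"slide": [2.4,-0.75,-0.15],"roll": 0.12,"gripper": 2}]'

```text
time: 32.48
position: [0.5323, -0.2242, 0.1497]
ee_rot: [2.695, 1.615, 0.0]
ft_force: [-0.3, 0.6, -0.5]
finger_gap: 0.0225
finger_force: 50.1
```

>>> jog_arm --increments '[{"slide": [2.3,-1.05,-0.15],"roll": 0.11,"gripper": 2},{"slide": [2.15,-1.3,-0.2],"roll": 0.11,"gripper": 2},{"slide": [2.0,-1.55,-0.15],"roll": 0.12,"gripper": 2},{"slide": [1.8,-1.75,-0.15],"roll": 0.11,"gripper": 2},{"slide": [1.65,-1.9,-0.15],"roll": 0.11,"gripper": 2},{"slide": [1.35,-2.15,-0.15],"roll": 0.11,"gripper": 2},{"slide": [1.15,-2.2,-0.15],"roll": 0.12,"gripper": 2},{"slide": [0.85,-2.4,-0.15],"roll": 0.11,"gripper": 2}]'

```text
time: 33.15
position: [0.5433, -0.0229, 0.1622]
ee_rot: [3.129, 0.282, 0.001]
ft_force: [0.6, 0.3, -0.6]
finger_gap: 0.0227
finger_force: 50.1
```

>>> jog_arm --increments '[{"slide": [0,0,2],"roll": 0,"gripper": 2},{"slide": [0,0,2],"roll": 0,"gripper": 2},{"slide": [0,0,2],"roll": 0,"gripper": 2},{"slide": [0,0,0.8],"roll": 0,"gripper": 2},{"slide": [0,0,0],"roll": 0,"gripper": 2},{"slide": [0,0,0],"roll": 0,"gripper": 2},{"slide": [0,0,0],"roll": 0,"gripper": 2},{"slide": [0,0,0],"roll": 0,"gripper": 2}]'

```text
time: 33.82
position: [0.5447, -0.0242, 0.0947]
ee_rot: [3.128, 0.291, 0.004]
ft_force: [-1.0, -0.4, -0.5]
finger_gap: 0.0223
finger_force: 50.1
```

Run:
```python
import jig; from jig import *
jig.O=np.array([.550,-.066])
s=ctrl.sense(); print(s["time"],s["position"],s["qpos"].round(2),yaw(s),s["ft_force"],s["finger_gap"],s["finger_force"])
x,y=J(0,.044); print(x,y)
plan([((x,y,.044),Y-math.pi/2,2,1.8)])
p,d=vision.snapshot("wrist"); W=cloud("wrist",p,d)
for q in slats(W,p,.08,.12): print(q)
for o in jigfit(W,p,0): print(o)
```

```text
33.8167 [ 0.54465722 -0.02419971  0.09471311] [-0.04  0.39 -0.33  0.85 -0.    2.91] -1.3853904370549985 [-1.00217245 -0.38391548 -0.53425546] 0.022339755303719094 50.140058398246765
0.5419063525247663 -0.02275080497226982
[{"slide": [-0.1, -0.05, 1.7], "roll": 0.0, "gripper": 2}, {"slide": [-0.05, -0.1, 1.7], "roll": 0.0, "gripper": 2}, {"slide": [-0.1, -0.05, 1.65], "roll": 0.0, "gripper": 2}, {"slide": [0, 0, 0], "roll": 0, "gripper": 2}, {"slide": [0, 0, 0], "roll": 0, "gripper": 2}, {"slide": [0, 0, 0], "roll": 0, "gripper": 2}, {"slide": [0, 0, 0], "roll": 0, "gripper": 2}, {"slide": [0, 0, 0], "roll": 0, "gripper": 2}]
end [ 0.5418 -0.0227  0.0442] -1.385 q6~ 2.91
([0.5601, -0.0202], [0.049, 0.133], 0.357, 0.1056, 17786, [212, 80])
([0.5757, 0.0479], [0.036, 0.016], 9.7, 2223)
([0.6123, -0.1492], [0.036, 0.017], 10.4, 2555)
([0.5147, 0.1179], [0.004, 0.022], 89.9, 554)
([0.4972, 0.0332], [0.021, 0.015], 11.1, 623)
([0.5264, -0.1648], [0.036, 0.015], 10.8, 1833)
```

>>> jog_arm --increments '[{"slide": [-0.1,-0.1,1.7],"roll": 0,"gripper": 2},{"slide": [-0.1,0,1.7],"roll": 0,"gripper": 2},{"slide": [0,0,1.3],"roll": 0,"gripper": 2},{"slide": [0,0,0.4],"roll": 0,"gripper": 2},{"slide": [0,0,0],"roll": 0,"gripper": 2},{"slide": [0,0,0],"roll": 0,"gripper": 2},{"slide": [0,0,0],"roll": 0,"gripper": 2},{"slide": [0,0,0],"roll": 0,"gripper": 2}]'

```text
time: 34.53
position: [0.5414, -0.0235, 0.0441]
ee_rot: [3.128, 0.291, 0.001]
ft_force: [-2.5, 1.1, 6.6]
finger_gap: 0.0223
finger_force: 52.9
```

>>> jog_arm --increments '[{"slide": [0,0,0],"roll": 0,"gripper": 2},{"slide": [0,0,0],"roll": 0,"gripper": 2.6},{"slide": [0,0,0],"roll": 0,"gripper": 3.5},{"slide": [0,0,0],"roll": 0,"gripper": 4.5},{"slide": [0,0,0],"roll": 0,"gripper": 4.5},{"slide": [0,0,-1],"roll": 0,"gripper": 4.5},{"slide": [0,0,-3],"roll": 0,"gripper": 4.5},{"slide": [0,0,-3.5],"roll": 0,"gripper": 4.5}]'

```text
time: 35.2
position: [0.5391, -0.0232, 0.1166]
ee_rot: [-3.127, -0.291, 0.009]
ft_force: [0.1, 0.3, -0.2]
finger_gap: 0.0448
finger_force: 0.0
```

>>> jog_arm --increments '[{"slide": [0,0.5,-3.5],"roll": 0,"gripper": 4.5},{"slide": [0,1,-3.5],"roll": 0,"gripper": 4.5},{"slide": [0,1,-3],"roll": 0,"gripper": 4.5},{"slide": [0,0,0],"roll": 0,"gripper": 4.5},{"slide": [0,0,0],"roll": 0,"gripper": 4.5},{"slide": [0,0,0],"roll": 0,"gripper": 4.5},{"slide": [0,0,0],"roll": 0,"gripper": 4.5},{"slide": [0,0,0],"roll": 0,"gripper": 4.5}]'

```text
time: 35.87
position: [0.5447, -0.0475, 0.2157]
ee_rot: [-3.127, -0.292, 0.005]
ft_force: [-0.1, 0.1, 0.6]
finger_gap: 0.0453
finger_force: 0.0
```

Run:
```python
from bed import *
from chk import chk
p,W=bed("w11",.047,.062); chk(.048,.062)
```

```text
t 35.87 [ 0.5447 -0.0475  0.2157] -1.385 [-0.1  0.1  0.6] 0.0453
slat ([0.5446, -0.0238], [0.024, 0.159], 0.183, 0.0559, 4427, [234, 93])
slat ([0.56, -0.1102], [0.024, 0.159], 0.184, 0.0559, 4477, [326, 94])
post ([0.5756, 0.048], [0.036, 0.016], 10.5, 817)
post ([0.6124, -0.1493], [0.035, 0.015], 10.7, 825)
post ([0.5146, 0.118], [0.02, 0.004], 0.3, 168)
post ([0.4898, 0.0321], [0.036, 0.015], 10.8, 653)
post ([0.5262, -0.1655], [0.036, 0.016], 9.8, 681)
scene 4 f [ 0.5714 -0.1579] j [0.5341 0.0395] 0.201 yaw 0.187
  slat jig mm [ 0.8 44.2] [0.027, 0.16] -0.001 0.0546
  slat jig mm [  0.4 -43. ] [0.026, 0.159] -0.006 0.0545
side 4 f [ 0.5664 -0.1565] j [0.5293 0.0405] 0.2005 yaw 0.186
  slat jig mm [-1.  43.5] [0.027, 0.16] -0.019 0.0543
  slat jig mm [ -1.8 -43.7] [0.029, 0.156] -0.031 0.0541
```

View pics/w11.png

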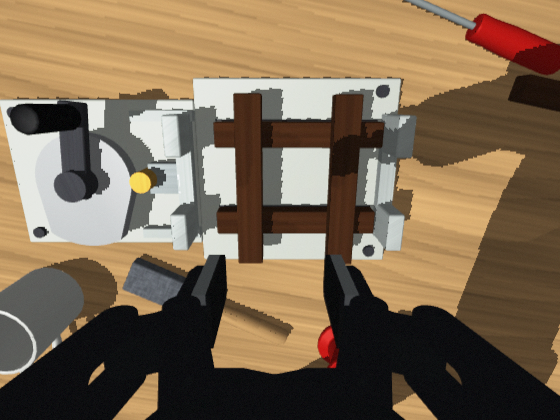

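Run:
```python
from h import *
plan([((.681,-.3445,.16),-.01,4.5)])
```

```text
[{"slide": [0.65, 2.65, 0.45], "roll": -0.11, "gripper": 4.5}, {"slide": [0.35, 2.7, 0.5], "roll": -0.12, "gripper": 4.5}, {"slide": [0.05, 2.7, 0.45], "roll": -0.11, "gripper": 4.5}, {"slide": [-0.25, 2.7, 0.45], "roll": -0.12, "gripper": 4.5}, {"slide": [-0.6, 2.65, 0.5], "roll": -0.11, "gripper": 4.5}, {"slide": [-0.9, 2.6, 0.45], "roll": -0.12, "gripper": 4.5}, {"slide": [-1.15, 2.45, 0.5], "roll": -0.11, "gripper": 4.5}, {"slide": [-1.45, 2.3, 0.45], "roll": -0.12, "gripper": 4.5}]
[{"slide": [-1.7, 2.15, 0.45], "roll": -0.11, "gripper": 4.5}, {"slide": [-1.95, 1.9, 0.5], "roll": -0.12, "gripper": 4.5}, {"slide": [-2.1, 1.65, 0.45], "roll": -0.11, "gripper": 4.5}, {"slide": [-2.35, 1.45, 0.45], "roll": -0.11, "gripper": 4.5}, {"slide": [0, 0, 0], "roll": 0, "gripper": 4.5}, {"slide": [0, 0, 0], "roll": 0, "gripper": 4.5}, {"slide": [0, 0, 0], "roll": 0, "gripper": 4.5}, {"slide": [0, 0, 0], "roll": 0, "gripper": 4.5}]
end [ 0.681  -0.3446  0.1602] -0.015 q6~ 1.12
```

>>> jog_arm --increments '[{"slide": [0.65,2.65,0.45],"roll": -0.11,"gripper": 4.5},{"slide": [0.35,2.7,0.5],"roll": -0.12,"gripper": 4.5},{"slide": [0.05,2.7,0.45],"roll": -0.11,"gripper": 4.5},{"slide": [-0.25,2.7,0.45],"roll": -0.12,"gripper": 4.5},{"slide": [-0.6,2.65,0.5],"roll": -0.11,"gripper": 4.5},{"slide": [-0.9,2.6,0.45],"roll": -0.12,"gripper": 4.5},{"slide": [-1.15,2.45,0.5],"roll": -0.11,"gripper": 4.5},{"slide": [-1.45,2.3,0.45],"roll": -0.12,"gripper": 4.5}]'

```text
time: 36.68
position: [0.6365, -0.2468, 0.1787]
ee_rot: [-2.668, -1.657, 0.001]
ft_force: [0.9, 0.7, 0.4]
finger_gap: 0.0452
finger_force: 0.0
```

>>> jog_arm --increments '[{"slide": [-1.7,2.15,0.45],"roll": -0.11,"gripper": 4.5},{"slide": [-1.95,1.9,0.5],"roll": -0.12,"gripper": 4.5},{"slide": [-2.1,1.65,0.45],"roll": -0.11,"gripper": 4.5},{"slide": [-2.35,1.45,0.45],"roll": -0.11,"gripper": 4.5},{"slide": [0,0,0],"roll": 0,"gripper": 4.5},{"slide": [0,0,0],"roll": 0,"gripper": 4.5},{"slide": [0,0,0],"roll": 0,"gripper": 4.5},{"slide": [0,0,0],"roll": 0,"gripper": 4.5}]'

```text
time: 37.35
position: [0.6813, -0.3438, 0.1615]
ee_rot: [-2.237, -2.205, -0.0]
ft_force: [-0.5, 0.4, 0.1]
finger_gap: 0.0445
finger_force: 0.0
```

Run:
```python
from ws import *
ws("w12")
```

```text
t 37.35 [ 0.6813 -0.3438  0.1615] -0.015 [-0.5  0.4  0.1] 0.0445
slat ([0.6764, -0.344], [0.024, 0.159], 1.563, 0.0212, 4889, [255, 98])
```

View pics/w12.png

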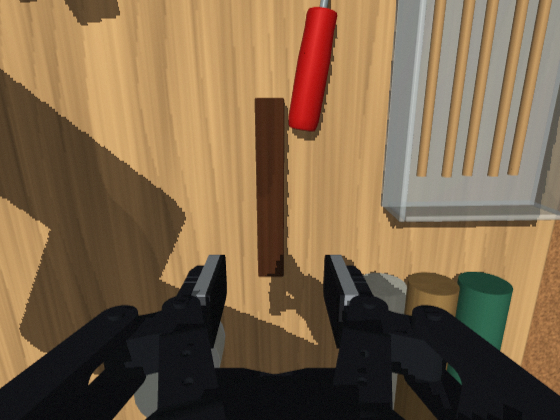

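>>> jog_arm --increments '[{"slide": [0,-0.2,3],"roll": 0,"gripper": 4.5},{"slide": [0,-0.2,3],"roll": 0,"gripper": 4.5},{"slide": [0,0,3],"roll": 0,"gripper": 4.5},{"slide": [0,0,3],"roll": 0,"gripper": 4.5},{"slide": [0,0,2],"roll": 0,"gripper": 4.5},{"slide": [0,0,1.2],"roll": 0,"gripper": 4.5},{"slide": [0,0,0],"roll": 0,"gripper": 4.5},{"slide": [0,0,0],"roll": 0,"gripper": 4.5}]'

```text
time: 38.07
position: [0.6776, -0.3443, 0.0099]
ee_rot: [-2.237, -2.205, -0.0]
ft_force: [-0.4, -0.2, -0.1]
finger_gap: 0.0452
finger_force: 0.0
```

>>> jog_arm --increments '[{"slide": [0,0,0],"roll": 0,"gripper": 3},{"slide": [0,0,0],"roll": 0,"gripper": 2},{"slide": [0,0,0],"roll": 0,"gripper": 2},{"slide": [0,0,0],"roll": 0,"gripper": 2},{"slide": [0,0,0],"roll": 0,"gripper": 2},{"slide": [0,0,0],"roll": 0,"gripper": 2},{"slide": [0,0,-1],"roll": 0,"gripper": 2},{"slide": [0,0,-2],"roll": 0,"gripper": 2}]'

```text
time: 38.73
position: [0.6755, -0.3439, 0.0374]
ee_rot: [-2.235, -2.201, 0.003]
ft_force: [0.7, -0.2, -0.9]
finger_gap: 0.0224
finger_force: 50.1
```

Run:
```python
import jig; from jig import *
s=ctrl.sense(); print(s["time"],s["position"],yaw(s),s["ft_force"],s["finger_gap"],s["finger_force"])
x,y=J(.044,0); print(x,y)
plan([((.675,-.342,.15),None,2,3.8),((x,y,.17),Y,2)])
```

```text
38.7333 [ 0.67548969 -0.34391777  0.03739394] -0.015095787474715284 [ 0.74577919 -0.1571713  -0.90169647] 0.022434691539686063 50.10217308998108
0.5962491950277302 -0.05690635252476619
[{"slide": [0.05, 0.0, -3.75], "roll": 0.0, "gripper": 2}, {"slide": [0.1, -0.05, -3.75], "roll": 0.0, "gripper": 2}, {"slide": [0.05, 0.0, -3.75], "roll": 0.0, "gripper": 2}, {"slide": [3.55, -1.05, -0.25], "roll": -0.03, "gripper": 2}, {"slide": [3.55, -0.9, -0.25], "roll": -0.02, "gripper": 2}, {"slide": [3.6, -0.9, -0.25], "roll": -0.03, "gripper": 2}, {"slide": [3.65, -0.75, -0.25], "roll": -0.02, "gripper": 2}, {"slide": [3.6, -0.65, -0.25], "roll": -0.03, "gripper": 2}]
[{"slide": [3.65, -0.6, -0.25], "roll": -0.02, "gripper": 2}, {"slide": [3.7, -0.45, -0.25], "roll": -0.03, "gripper": 2}, {"slide": [3.65, -0.4, -0.25], "roll": -0.02, "gripper": 2}, {"slide": [0, 0, 0], "roll": 0, "gripper": 2}, {"slide": [0, 0, 0], "roll": 0, "gripper": 2}, {"slide": [0, 0, 0], "roll": 0, "gripper": 2}, {"slide": [0, 0, 0], "roll": 0, "gripper": 2}, {"slide": [0, 0, 0], "roll": 0, "gripper": 2}]
end [ 0.5964 -0.057   0.1699] 0.185 q6~ 1.29
```

>>> jog_arm --increments '[{"slide": [0.05,0.0,-3.75],"roll": 0.0,"gripper": 2},{"slide": [0.1,-0.05,-3.75],"roll": 0.0,"gripper": 2},{"slide": [0.05,0.0,-3.75],"roll": 0.0,"gripper": 2},{"slide": [3.55,-1.05,-0.25],"roll": -0.03,"gripper": 2},{"slide": [3.55,-0.9,-0.25],"roll": -0.02,"gripper": 2},{"slide": [3.6,-0.9,-0.25],"roll": -0.03,"gripper": 2},{"slide": [3.65,-0.75,-0.25],"roll": -0.02,"gripper": 2},{"slide": [3.6,-0.65,-0.25],"roll": -0.03,"gripper": 2}]'

```text
time: 39.4
position: [0.6271, -0.1636, 0.1653]
ee_rot: [2.089, 2.346, 0.001]
ft_force: [1.7, 0.9, -0.3]
finger_gap: 0.0221
finger_force: 50.1
```

>>> jog_arm --increments '[{"slide": [3.65,-0.6,-0.25],"roll": -0.02,"gripper": 2},{"slide": [3.7,-0.45,-0.25],"roll": -0.03,"gripper": 2},{"slide": [3.65,-0.4,-0.25],"roll": -0.02,"gripper": 2},{"slide": [0,0,2],"roll": 0,"gripper": 2},{"slide": [0,0,2],"roll": 0,"gripper": 2},{"slide": [0,0,1],"roll": 0,"gripper": 2},{"slide": [0,0,0],"roll": 0,"gripper": 2},{"slide": [0,0,0],"roll": 0,"gripper": 2}]'

```text
time: 40.07
position: [0.598, -0.0583, 0.1218]
ee_rot: [-2.007, -2.416, 0.001]
ft_force: [0.7, 0.5, -0.1]
finger_gap: 0.0223
finger_force: 50.1
```

Run:
```python
import jig; from jig import *
p,d=vision.snapshot("wrist"); W=cloud("wrist",p,d); s=ctrl.sense()
print(s["time"],s["position"],yaw(s),s["ft_force"],s["finger_gap"],s["finger_force"])
for q in slats(W,p,.047,.06): print(q) if q[1][1]>.1 else 0
for o in jigfit(W,p,0): print(o)
x,y=J(.044,.001); print(x,y)
plan([((x,y,.066),Y,2,1.8)])
```

```text
40.1167 [ 0.59884088 -0.05850928  0.12247624] 0.18416850891102596 [-0.05570136  0.25037459 -0.30062759] 0.02248420999396817 50.116841197013855
([0.5196, -0.0289], [0.024, 0.106], 0.184, 0.0564, 6778, [71, 135])
([0.4902, 0.0315], [0.037, 0.015], 10.3, 2240)
([0.5766, 0.0476], [0.036, 0.016], 10.6, 2131)
([0.5965, -0.1525], [0.002, 0.014], 9.9, 62)
0.5960652484942022 -0.055923416274135954
[{"slide": [0.1, -0.05, 1.4], "roll": 0.0, "gripper": 2}, {"slide": [0.05, -0.05, 1.4], "roll": 0.0, "gripper": 2}, {"slide": [0.1, -0.05, 1.45], "roll": 0.0, "gripper": 2}, {"slide": [0.05, -0.1, 1.4], "roll": 0.0, "gripper": 2}, {"slide": [0, 0, 0], "roll": 0, "gripper": 2}, {"slide": [0, 0, 0], "roll": 0, "gripper": 2}, {"slide": [0, 0, 0], "roll": 0, "gripper": 2}, {"slide": [0, 0, 0], "roll": 0, "gripper": 2}]
end [ 0.5958 -0.056   0.066 ] 0.184 q6~ 1.29
```

>>> jog_arm --increments '[{"slide": [0.1,-0.1,1.5],"roll": 0,"gripper": 2},{"slide": [0,-0.1,1.5],"roll": 0,"gripper": 2},{"slide": [0,0,1.5],"roll": 0,"gripper": 2},{"slide": [0,0,0.8],"roll": 0,"gripper": 2},{"slide": [0,0,0],"roll": 0,"gripper": 2},{"slide": [0,0,0],"roll": 0,"gripper": 2},{"slide": [0,0,0],"roll": 0,"gripper": 2},{"slide": [0,0,0],"roll": 0,"gripper": 2}]'

```text
time: 40.78
position: [0.5972, -0.0575, 0.07]
ee_rot: [2.006, 2.416, 0.002]
ft_force: [0.1, 0.1, -1.1]
finger_gap: 0.0222
finger_force: 50.1
```

>>> jog_arm --increments '[{"slide": [0,0,0.3],"roll": 0,"gripper": 2},{"slide": [0,0,0.2],"roll": 0,"gripper": 2},{"slide": [0,0,0],"roll": 0,"gripper": 2},{"slide": [0,0,0],"roll": 0,"gripper": 2},{"slide": [0,0,0],"roll": 0,"gripper": 2},{"slide": [0,0,0],"roll": 0,"gripper": 2},{"slide": [0,0,0],"roll": 0,"gripper": 2},{"slide": [0,0,0],"roll": 0,"gripper": 2}]'

```text
time: 41.45
position: [0.5976, -0.0575, 0.0671]
ee_rot: [2.005, 2.414, 0.003]
ft_force: [-3.8, 1.0, 14.7]
finger_gap: 0.0223
finger_force: 51.9
```

Contact felt (14.7 N); ease off slightly, release, retreat.

>>> jog_arm --increments '[{"slide": [0,0,-0.1],"roll": 0,"gripper": 2},{"slide": [0,0,0],"roll": 0,"gripper": 2},{"slide": [0,0,0],"roll": 0,"gripper": 2.6},{"slide": [0,0,0],"roll": 0,"gripper": 3.5},{"slide": [0,0,0],"roll": 0,"gripper": 4.5},{"slide": [0,0,0],"roll": 0,"gripper": 4.5},{"slide": [0,0,-1],"roll": 0,"gripper": 4.5},{"slide": [0,0,-3],"roll": 0,"gripper": 4.5}]'

```text
time: 42.12
position: [0.5924, -0.057, 0.1011]
ee_rot: [-2.002, -2.411, 0.009]
ft_force: [-0.8, -0.5, 0.1]
finger_gap: 0.0451
finger_force: 0.0
```

>>> jog_arm --increments '[{"slide": [0,-0.5,-3.5],"roll": 0,"gripper": 4.5},{"slide": [0,-0.5,-3.5],"roll": 0,"gripper": 4.5},{"slide": [0,-0.5,-3.5],"roll": 0,"gripper": 4.5},{"slide": [0,0,0],"roll": 0,"gripper": 4.5},{"slide": [0,0,0],"roll": 0,"gripper": 4.5},{"slide": [0,0,0],"roll": 0,"gripper": 4.5},{"slide": [0,0,0],"roll": 0,"gripper": 4.5},{"slide": [0,0,0],"roll": 0,"gripper": 4.5}]'

```text
time: 42.78
position: [0.5805, -0.06, 0.2081]
ee_rot: [-2.005, -2.415, 0.003]
ft_force: [-0.2, -0.1, -0.5]
finger_gap: 0.0453
finger_force: 0.0
```

Run:
```python
from bed import *
from chk import chk
p,W=bed("w13",.071,.082); 
m=zone(W,(.4,.05,.105),(.65,.25,.125)); print("handle",m.sum(),W[m].mean(0))
chk(.071,.082); chk(.048,.062,("scene",))
```

```text
t 42.78 [ 0.5805 -0.06    0.2081] 0.185 [-0.2 -0.1 -0.5] 0.0453
slat ([0.5967, -0.0567], [0.024, 0.159], 1.757, 0.0759, 5216, [281, 97])
post ([0.4895, 0.0313], [0.037, 0.014], 10.6, 972)
post ([0.5761, 0.0475], [0.036, 0.015], 10.5, 949)
post ([0.3672, -0.1714], [0.034, 0.064], 0.2, 1928)
post ([0.6126, -0.1491], [0.036, 0.015], 9.8, 581)
handle 0 [nan nan nan]
scene 3 f [ 0.5716 -0.1579] j [0.5771 0.0496] 0.2075 yaw -0.026
  slat jig mm [24. 11.] [0.026, 0.161] 1.786 0.0749
side 3 f [ 0.5234 -0.1652] j [0.53   0.0409] 0.2062 yaw -0.032
  slat jig mm [64.3 18.1] [0.021, 0.159] 1.804 0.0746
scene 4 f [ 0.5877 -0.1457] j [0.5775 0.0485] 0.1945 yaw 0.052
  slat jig mm [-62.2  28.8] [0.027, 0.102] 0.126 0.0542
  slat jig mm [-50.3 -58.5] [0.025, 0.105] 0.13 0.0546<stdin>:4: RuntimeWarning: Mean of empty slice.
  ret = um.true_divide(
```

View pics/w13.png

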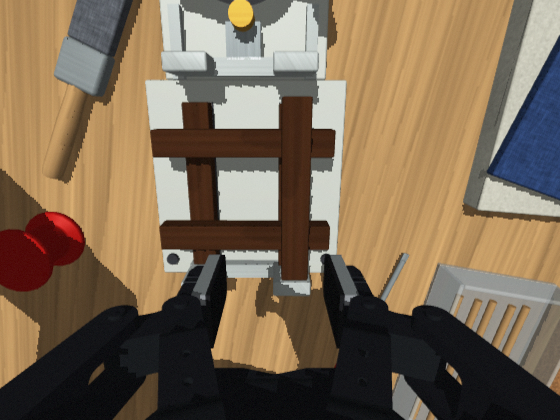

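Run:
```python
from h import *
plan([((.573,.138,.20),1.215,6)])
```

```text
[{"slide": [2.2, 0.3, 0.1], "roll": -0.11, "gripper": 6}, {"slide": [2.1, 0.55, 0.1], "roll": -0.12, "gripper": 6}, {"slide": [2.05, 0.8, 0.1], "roll": -0.11, "gripper": 6}, {"slide": [1.95, 1.05, 0.1], "roll": -0.12, "gripper": 6}, {"slide": [1.8, 1.25, 0.1], "roll": -0.11, "gripper": 6}, {"slide": [1.7, 1.45, 0.1], "roll": -0.12, "gripper": 6}, {"slide": [1.45, 1.65, 0.1], "roll": -0.11, "gripper": 6}, {"slide": [1.3, 1.75, 0.1], "roll": -0.12, "gripper": 6}]
[{"slide": [1.05, 1.95, 0.1], "roll": -0.11, "gripper": 6}, {"slide": [0, 0, 0], "roll": 0, "gripper": 6}, {"slide": [0, 0, 0], "roll": 0, "gripper": 6}, {"slide": [0, 0, 0], "roll": 0, "gripper": 6}, {"slide": [0, 0, 0], "roll": 0, "gripper": 6}, {"slide": [0, 0, 0], "roll": 0, "gripper": 6}, {"slide": [0, 0, 0], "roll": 0, "gripper": 6}, {"slide": [0, 0, 0], "roll": 0, "gripper": 6}]
end [0.5732 0.1381 0.1998] 1.215 q6~ 0.59
```

>>> jog_arm --increments '[{"slide": [2.2,0.3,0.1],"roll": -0.11,"gripper": 6},{"slide": [2.1,0.55,0.1],"roll": -0.12,"gripper": 6},{"slide": [2.05,0.8,0.1],"roll": -0.11,"gripper": 6},{"slide": [1.95,1.05,0.1],"roll": -0.12,"gripper": 6},{"slide": [1.8,1.25,0.1],"roll": -0.11,"gripper": 6},{"slide": [1.7,1.45,0.1],"roll": -0.12,"gripper": 6},{"slide": [1.45,1.65,0.1],"roll": -0.11,"gripper": 6},{"slide": [1.3,1.75,0.1],"roll": -0.12,"gripper": 6}]'

```text
time: 43.65
position: [0.5741, 0.1169, 0.2014]
ee_rot: [-0.716, -3.058, 0.0]
ft_force: [0.4, -0.1, 0.7]
finger_gap: 0.06
finger_force: 0.0
```

>>> jog_arm --increments '[{"slide": [1.05,1.95,0.1],"roll": -0.11,"gripper": 6},{"slide": [0,0,1],"roll": 0,"gripper": 6},{"slide": [0,0,1],"roll": 0,"gripper": 6},{"slide": [0,0,1],"roll": 0,"gripper": 6},{"slide": [0,0,0],"roll": 0,"gripper": 6},{"slide": [0,0,0],"roll": 0,"gripper": 6},{"slide": [0,0,0],"roll": 0,"gripper": 6},{"slide": [0,0,0],"roll": 0,"gripper": 6}]'

```text
time: 44.32
position: [0.5741, 0.1373, 0.1712]
ee_rot: [0.558, 3.091, 0.0]
ft_force: [0.3, 0.6, 0.5]
finger_gap: 0.0596
finger_force: 0.0
```

Run:
```python
from h import *
p,d=vision.snapshot("wrist"); W=cloud("wrist",p,d); s=ctrl.sense(); print(s["position"],yaw(s))
m=zone(W,(.5,.05,.105),(.65,.25,.125)); q=W[m]; print("handle",m.sum(),q.mean(0), cv2.minEnclosingCircle(q[:,:2].astype(np.float32)))
plan([((.573,.138,.079),1.215,6,2.2)])
```

```text
[0.57419427 0.13752357 0.17135825] 1.2139967839250818
handle 974 [0.57376459 0.13606321 0.11566465] ((0.5754332542419434, 0.1354600042104721), 0.0109955919906497)
[{"slide": [0.05, 0.0, 1.85], "roll": 0.0, "gripper": 6}, {"slide": [0.0, 0.0, 1.85], "roll": 0.0, "gripper": 6}, {"slide": [0.05, 0.0, 1.85], "roll": 0.0, "gripper": 6}, {"slide": [0.0, 0.0, 1.85], "roll": 0.0, "gripper": 6}, {"slide": [0.05, 0.0, 1.85], "roll": 0.0, "gripper": 6}, {"slide": [0, 0, 0], "roll": 0, "gripper": 6}, {"slide": [0, 0, 0], "roll": 0, "gripper": 6}, {"slide": [0, 0, 0], "roll": 0, "gripper": 6}]
end [0.5728 0.138  0.0789] 1.214 q6~ 0.59
```

>>> jog_arm --increments '[{"slide": [0,0,2.2],"roll": 0,"gripper": 6},{"slide": [0,0,2.2],"roll": 0,"gripper": 6},{"slide": [0,0,2.2],"roll": 0,"gripper": 6},{"slide": [0,0,1.6],"roll": 0,"gripper": 6},{"slide": [0,0,1],"roll": 0,"gripper": 6},{"slide": [0,0,0],"roll": 0,"gripper": 6},{"slide": [0,0,0],"roll": 0,"gripper": 6},{"slide": [0,0,0],"roll": 0,"gripper": 6}]'

```text
time: 45.03
position: [0.5748, 0.1382, 0.0801]
ee_rot: [0.556, 3.09, 0.001]
ft_force: [-0.0, 0.4, 0.7]
finger_gap: 0.0598
finger_force: 0.0
```

>>> jog_arm --increments '[{"slide": [0,0,0],"roll": 0,"gripper": 4},{"slide": [0,0,0],"roll": 0,"gripper": 3},{"slide": [0,0,0],"roll": 0,"gripper": 1.8},{"slide": [0,0,0],"roll": 0,"gripper": 1.8},{"slide": [0,0,0],"roll": 0,"gripper": 1.8},{"slide": [0,0,0],"roll": 0,"gripper": 1.8},{"slide": [0,0,0],"roll": 0,"gripper": 1.8},{"slide": [0,0,0],"roll": 0,"gripper": 1.8}]' --force 35

```text
time: 45.7
position: [0.5742, 0.1379, 0.0798]
ee_rot: [0.556, 3.091, 0.0]
ft_force: [-0.8, -0.9, 4.8]
finger_gap: 0.0212
finger_force: 34.2
```

Run:
```python
from h import *
s=ctrl.sense(); print(s["position"],yaw(s),s["ft_force"],s["finger_gap"],s["finger_force"])
A=np.array([.5128,.1334]); p=s["position"][:2]-A; th=math.atan2(p[1],p[0]); print(np.hypot(*p),th)
w=[((*(A+.06*np.array([math.cos(t),math.sin(t)])),s["position"][2]),None,1.8,1) for t in np.linspace(th,1.77,25)[1:]]
plan(w)
```

```text
[0.57415433 0.13792285 0.07976408] 1.2149303733706882 [-0.84665551 -0.90556904  4.81583238] 0.021186352515263112 34.21132743358612
0.061520807725895056 0.0735837971610876
[{"slide": [0.35, 0.3, 0.0], "roll": 0.0, "gripper": 1.8}, {"slide": [0.2, 0.4, 0.0], "roll": 0.0, "gripper": 1.8}, {"slide": [0.25, 0.35, 0.0], "roll": 0.0, "gripper": 1.8}, {"slide": [0.25, 0.3, 0.0], "roll": 0.0, "gripper": 1.8}, {"slide": [0.3, 0.3, 0.0], "roll": 0.0, "gripper": 1.8}, {"slide": [0.3, 0.3, 0.0], "roll": 0.0, "gripper": 1.8}, {"slide": [0.35, 0.3, 0.0], "roll": 0.0, "gripper": 1.8}, {"slide": [0.35, 0.2, 0.0], "roll": 0.0, "gripper": 1.8}]
[{"slide": [0.35, 0.25, 0.0], "roll": 0.0, "gripper": 1.8}, {"slide": [0.35, 0.2, 0.0], "roll": 0.0, "gripper": 1.8}, {"slide": [0.4, 0.15, 0.0], "roll": 0.0, "gripper": 1.8}, {"slide": [0.4, 0.15, 0.0], "roll": 0.0, "gripper": 1.8}, {"slide": [0.4, 0.1, 0.0], "roll": 0.0, "gripper": 1.8}, {"slide": [0.45, 0.05, 0.0], "roll": 0.0, "gripper": 1.8}, {"slide": [0.4, 0.05, 0.0], "roll": 0.0, "gripper": 1.8}, {"slide": [0.45, 0.05, 0.0], "roll": 0.0, "gripper": 1.8}]
[{"slide": [0.4, 0.0, 0.0], "roll": 0.0, "gripper": 1.8}, {"slide": [0.45, -0.05, 0.0], "roll": 0.0, "gripper": 1.8}, {"slide": [0.4, -0.1, 0.0], "roll": 0.0, "gripper": 1.8}, {"slide": [0.4, -0.1, 0.0], "roll": 0.0, "gripper": 1.8}, {"slide": [0.4, -0.1, 0.0], "roll": 0.0, "gripper": 1.8}, {"slide": [0.4, -0.15, 0.0], "roll": 0.0, "gripper": 1.8}, {"slide": [0.4, -0.2, 0.0], "roll": 0.0, "gripper": 1.8}, {"slide": [0.35, -0.2, 0.0], "roll": 0.0, "gripper": 1.8}]
end [0.501  0.1923 0.0798] 1.215 q6~ 0.72
```

>>> jog_arm --increments '[{"slide": [0.35,0.3,0.0],"roll": 0.0,"gripper": 1.8},{"slide": [0.2,0.4,0.0],"roll": 0.0,"gripper": 1.8},{"slide": [0.25,0.35,0.0],"roll": 0.0,"gripper": 1.8},{"slide": [0.25,0.3,0.0],"roll": 0.0,"gripper": 1.8},{"slide": [0.3,0.3,0.0],"roll": 0.0,"gripper": 1.8},{"slide": [0.3,0.3,0.0],"roll": 0.0,"gripper": 1.8},{"slide": [0.35,0.3,0.0],"roll": 0.0,"gripper": 1.8},{"slide": [0.35,0.2,0.0],"roll": 0.0,"gripper": 1.8}]'

```text
time: 46.37
position: [0.5617, 0.1693, 0.0798]
ee_rot: [0.556, 3.089, 0.0]
ft_force: [3.7, -2.8, 4.5]
finger_gap: 0.021
finger_force: 34.5
```

>>> jog_arm --increments '[{"slide": [0.35,0.25,0.0],"roll": 0.0,"gripper": 1.8},{"slide": [0.35,0.2,0.0],"roll": 0.0,"gripper": 1.8},{"slide": [0.4,0.15,0.0],"roll": 0.0,"gripper": 1.8},{"slide": [0.4,0.15,0.0],"roll": 0.0,"gripper": 1.8},{"slide": [0.4,0.1,0.0],"roll": 0.0,"gripper": 1.8},{"slide": [0.45,0.05,0.0],"roll": 0.0,"gripper": 1.8},{"slide": [0.4,0.05,0.0],"roll": 0.0,"gripper": 1.8},{"slide": [0.45,0.05,0.0],"roll": 0.0,"gripper": 1.8}]'

```text
time: 47.03
position: [0.5359, 0.1886, 0.0797]
ee_rot: [0.557, 3.086, -0.003]
ft_force: [3.5, -6.4, 5.9]
finger_gap: 0.0208
finger_force: 34.5
```

>>> jog_arm --increments '[{"slide": [0.4,0.0,0.0],"roll": 0.0,"gripper": 1.8},{"slide": [0.45,-0.05,0.0],"roll": 0.0,"gripper": 1.8},{"slide": [0.4,-0.1,0.0],"roll": 0.0,"gripper": 1.8},{"slide": [0.4,-0.1,0.0],"roll": 0.0,"gripper": 1.8},{"slide": [0.4,-0.1,0.0],"roll": 0.0,"gripper": 1.8},{"slide": [0.4,-0.15,0.0],"roll": 0.0,"gripper": 1.8},{"slide": [0.4,-0.2,0.0],"roll": 0.0,"gripper": 1.8},{"slide": [0.35,-0.2,0.0],"roll": 0.0,"gripper": 1.8}]'

```text
time: 47.7
position: [0.5027, 0.1916, 0.0798]
ee_rot: [0.556, 3.087, -0.002]
ft_force: [5.5, -6.0, 4.4]
finger_gap: 0.0214
finger_force: 34.4
```

>>> jog_arm --increments '[{"slide": [0,0,0],"roll": 0,"gripper": 1.8},{"slide": [0,0,0],"roll": 0,"gripper": 1.8},{"slide": [0,0,0],"roll": 0,"gripper": 3},{"slide": [0,0,0],"roll": 0,"gripper": 5},{"slide": [0,0,0],"roll": 0,"gripper": 6},{"slide": [0,0,0],"roll": 0,"gripper": 6},{"slide": [0,0,-1],"roll": 0,"gripper": 6},{"slide": [0,0,-3],"roll": 0,"gripper": 6}]'

```text
time: 48.37
position: [0.4968, 0.1913, 0.1156]
ee_rot: [-0.554, -3.084, 0.007]
ft_force: [0.4, 0.4, -0.8]
finger_gap: 0.0597
finger_force: 0.0
```

>>> jog_arm --increments '[{"slide": [0,0,-3.5],"roll": 0,"gripper": 6},{"slide": [0,0,-3.5],"roll": 0,"gripper": 6},{"slide": [0,0,-3.5],"roll": 0,"gripper": 6},{"slide": [0,-2,-3.5],"roll": 0,"gripper": 6},{"slide": [0,-3,-3.5],"roll": 0,"gripper": 6},{"slide": [0,-3,-2],"roll": 0,"gripper": 6},{"slide": [0,-2,0],"roll": 0,"gripper": 6},{"slide": [0,0,0],"roll": 0,"gripper": 6}]'

```text
time: 49.03
position: [0.4658, 0.099, 0.3133]
ee_rot: [0.56, 3.088, 0.001]
ft_force: [-0.2, 0.2, -0.6]
finger_gap: 0.0601
finger_force: 0.0
```

Run:
```python
from bed import *
for z in (.071,.047):
    p,W=bed("w14",z,z+.014)
m=zone(W,(.4,.05,.105),(.65,.28,.125)); q=W[m]; print("handle",m.sum(),q.mean(0))
p,d=vision.snapshot("scene"); cv2.imwrite("pics/s14.png",p); W=cloud("scene",p,d)
m=zone(W,(.4,.1,.108),(.65,.28,.125)); q=W[m]; print("scene handle",m.sum(),q.mean(0))
for z in (.028,.048,.071):[print(q) for q in slats(W,p,z,z+.012) if .05<q[1][1]<.2 and q[1][0]<.035]
a=cv2.imread("pics/w14.png"); cv2.imwrite("pics/both.png",cv2.resize(np.vstack([a[:300],p[120:360]]),None,fx=1,fy=1))
```

```text
t 49.03 [0.4658 0.099  0.3133] 1.212 [-0.2  0.2 -0.6] 0.0601
post ([0.3671, -0.1696], [0.034, 0.064], 0.0, 1256)
post ([0.493, 0.0142], [0.036, 0.016], 11.7, 372)
post ([0.5844, 0.0024], [0.036, 0.072], 10.6, 494)
post ([0.5262, -0.1636], [0.036, 0.016], 10.9, 357)
t 49.08 [0.4663 0.1003 0.3121] 1.213 [ 0.1  0.  -0.2] 0.0599
post ([0.3671, -0.1702], [0.063, 0.034], 90.0, 1275)
post ([0.4929, 0.0133], [0.036, 0.016], 11.1, 378)
post ([0.5846, 0.0036], [0.036, 0.069], 12.2, 497)
post ([0.5262, -0.1648], [0.036, 0.017], 8.6, 364)
handle 379 [0.50146772 0.18910916 0.11469961]
scene handle 53 [0.5059719  0.18773723 0.11388801]
([0.5381, 0.479], [0.025, 0.052], 0.525, 0.0346, 61, [423, 162])
([0.5095, -0.0685], [0.027, 0.058], 1.758, 0.0344, 184, [255, 237])
([0.6032, -0.0507], [0.013, 0.058], 1.64, 0.0342, 86, [283, 262])
([0.6209, -0.499], [0.018, 0.058], 1.525, 0.0345, 64, [115, 360])
([0.2991, 0.5822], [0.028, 0.099], 0.11, 0.0523, 92, [392, 95])
([0.3301, 0.2054], [0.023, 0.061], 0.931, 0.0553, 60, [302, 154])
([0.3723, 0.1694], [0.024, 0.068], 0.756, 0.0543, 62, [300, 167])
([0.7554, 0.4186], [0.005, 0.161], 1.564, 0.0547, 88, [449, 210])
([0.5185, -0.0289], [0.027, 0.104], 0.18, 0.0546, 315, [265, 224])
([0.5354, -0.1157], [0.027, 0.104], 0.18, 0.0547, 341, [239, 244])
([0.7681, 0.507], [0.033, 0.06], 0.71, 0.0769, 77, [490, 201])
([0.7551, 0.3599], [0.004, 0.139], 1.568, 0.076, 90, [438, 216])
([0.599, -0.0592], [0.026, 0.16], 1.766, 0.0748, 526, [262, 241])
```

View pics/both.png

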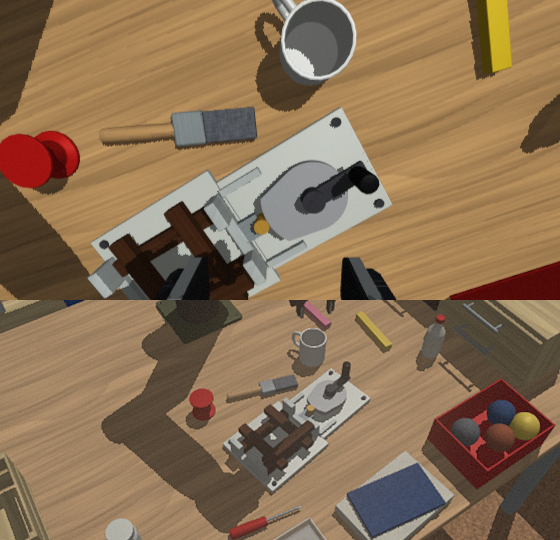

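```bash
python3 -c "
from cell import order; print(order.finish_job())"
```

```text
the job is handed in; nothing more can be done
None
```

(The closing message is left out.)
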